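# Seat a separation column in its V-saddle holder and clamp it

### The job

Take the steel column off its grey rest and lower it gently, without dropping it, into the white V-saddle of the column holder so that it settles centred in the V. Slide it along the V until its end is pushed home against the orange end stop, then swing the blue clamp over it, press its yellow grip bar down firmly (about 5 N) and let go. Never push or press hard (stay below 25 N), and leave the bottle, jar and vial tray where they stand.

Things in the scene. Friction and masses are not known exactly. Their poses are not given: they have to be found in the camera images.
- column: Round stainless steel column, 30 mm in diameter and 200 mm long, about 0.6 kg (0.5 to 0.7), with a blue band at both ends; either end may lead. Origin on its axis at mid length; its x axis runs along the column. It starts lying on the rest, its axis 45 mm above the table.
- rest: Grey plastic rest, 64 x 150 mm, two V notches (24 mm wide, at y = -55 and +55 mm) that carry the column along the rest's y axis. Origin under its centre, on the table. The column may lie up to 12 mm off-centre lengthwise. Between the notches the fingers have room down to 12 mm above the table.
- holder: Fixed column holder on a grey base plate 150 (x) x 240 (y) x 12 mm; origin under its centre, on the table. Its V runs along its y axis at x = 0: two slippery white V saddles, flanks at 45 degrees, mouth 45 mm wide, each 24 mm long, centred at y = -55 and +55 mm. Between them 86 mm are free for fingers, down to 48 mm below the seated column's axis. More than 25 N on the column spoils the setting.
- v_lowest (a point): Point of the holder at x = 0, y = 0, 70 mm above the table: where the middle of a seated column's axis would be with the saddles fully down. Both saddles ride on one stiff slide that was left 0 to 18 mm higher than this; that is not measured, so the axis of a seated column lies 70 to 88 mm above the table. Set the column down with its middle near y = -20 mm; home, it is at y = 0.
- stop_face (a point): Centre of the face of the orange end stop at the +y end of the V, y = +100 mm in the holder's frame, 75 mm above the table; a plate 40 mm wide and 120 mm high, square across the V, its face looks to the holder's -y. The column's end must be pushed against it with at least 3 N, at most 25 N.
- clamp (a joint): Angle (rad) of the blue swing clamp: 0 = level across the V, grows as it opens; starts at 1.5 to 1.9 (upright, leaning to the holder's +x, top 213 mm above the table). On a seated column it rests between -0.17 and +0.17. Above 1.1 it stays where left; below, it sinks slowly by its weight. The arm, 16 mm wide, bears on the column over the +y saddle, 55 mm from the hinge, by its weight alone with 1 to 4 N.
- clamp_hinge (a point): A point on the hinge axis of the clamp: x = +55, y = +55 mm in the holder's frame, 94 mm above the table. The hinge axis runs along the holder's y.
- clamp_handle (a point): Middle of the clamp's yellow round grip bar, 12 mm in diameter, parallel to the hinge (holder's y), free for 37 mm on the outer (+y) side of the arm; 106 mm from the hinge axis, its direction from the hinge 0.114 rad above the joint's angle. With the clamp level it lies at x = -50, y = +79 mm in the holder's frame, 106 mm above the table; a press on it acts on the column almost doubled.
- vial_tray: Bystander: blue open vial tray 90 x 130 x 40 mm; origin under its centre.
- solvent_bottle: Bystander: clear bottle with blue cap, 66 mm in diameter, 150 mm tall; origin under its centre.
- amber_jar: Bystander: small amber jar with white cap, 32 mm in diameter, 60 mm tall; origin under its centre.
Things that resemble listed ones, but are neither listed nor needed, are in the scene too. Of the things like the column, leave any that is brown, green or red; of the rest the larger one is meant.

How it is judged:
By the outcome, as a careful person would: the job done as asked, in the order asked, and still so for the second after the job is handed in, with the robot touching nothing.
It also fails if it takes over 72 s, if anything falls off the work surface, if the arm or the gripper's body presses on something with over 40 N, if the wrist force passes 120 N, or if a joint passes its speed limit or range.

### The arm

A 6-joint arm with a two-finger parallel gripper is mounted at the origin on the work surface. World frame = base frame: x ahead of the robot, y to its left, z up, the work surface at z = 0. Lengths are in mm, angles in rad, forces in N, time in s.
With the tool pointing down it reaches from about 350 to 875 mm from the base axis. Payload 4.2 kg.
Tool frame: the origin (TCP) lies midway between the tips of the shut fingers; the grasp point (between the pads) lies 19 mm behind it; z points along the fingers, y is the direction in which the jaws open and shut (so a half turn about z gives the same grasp; the last joint's range is limited). The gripper opens to 85 mm and grips with 20 to 120 N. Pads are 22 mm wide; open, the fingers measure 114 mm over their backs; the gripper's body (76 mm by 85 mm) begins 54 mm behind the grasp point. The pads swing forward as they close: fully open they stand 13 mm farther back than shut.
Start: joints at [1.529, 0.385, 0.008, 0, -1.194, -0.259], TCP at [185.145, 596.926, 231.312] pointing down, gripper open.
Joint ranges: [-3.14, 3.14], [-1.21, 2.06], [-1.07, 1.41], [-3.16, 2.05], [-2.99, -0.16], [-3.1, 3.1]. Speed limits (rad/s): [2.79, 2.79, 3.14, 3.14, 3.14, 3.14].

### API

Orientations are given as a unit quaternion [x, y, z, w].
In Python, from bench import arm, eyes, nets gives the robot as it stands.
- The arm moves only by the tool jog_arm, never from a script. Its argument "rows" is a list of rows, each a list of 3 entries, a list of its own where there are three numbers: the shift along the tool's x, y, z in cm, then the turn, a rotation vector about the tool's x, y, z in degrees, then the finger opening in cm, from 0 to 8.54. In form: [[[x, y, z], [ax, ay, az], jaw], ...]. A call has 1 to 10 rows; each row shifts and turns the commanded pose from where the row before left it, along the tool's axes as they then stand; what a row does not reach is not made up. A row lasts 1/8 s, in which the tool goes at most 62.5 mm and 10.7 degrees, less where a joint would pass 70% of its speed; a pose out of reach is approached as far as the arm can. A call with a gripper value outside its range is refused whole. The fingers move at their own pace and stop on an object; the grip force is fixed at half the most. Time passes only in rows, so rows that do not move let the fingers close. It gives the time, the measured TCP pose, the force and the opening at its end, in the units of the state.
- arm.read_state(): the state, without advancing time (a new reading comes with each control period).
- eyes.get_image(name): name is "scene" or "side" or "wrist"; returns the picture (480x640x3 uint8, red, green, blue); there is no depth.
- eyes.camera_model(name): a dict with "K" (3x3 intrinsics, pixels), "k1" (the pictures are not rectified: a ray, as slopes to the right and down, at radius r is drawn at 1 + k1 r^2 times it, then the intrinsics apply), "rvec" (rotation vector, rad) and "tvec" (3), from world to camera coordinates, as OpenCV has them. Camera axes: x right, y down, z forward; pixel columns grow to the right and rows downward; lengths in mm; the calibration is good to about 2 mm. A picture is of the moment at which its call begins: read the wrist's pose just before it. camera_model takes no time and is no camera call; for the wrist camera it gives the pose at the moment of the call.
- arm.job_done(): hands the job in, once; it reports no verdict.
Trained networks look in the newest picture that a camera, given by its name, has taken for a name from the list of things; names that differ only in an ending like _2 or _b are one class to them, and where a whole thing is asked for, a point or a joint stands for the part that bears it (a point fixed in the world has none). Each returns a list of dicts, best first, with "conf" (0 to 1); they miss things now and then, are a little off and sometimes report something else, mostly with a low value. They report only what shows in the picture. A call takes as long as a camera call. They do not tell look-alikes from the thing itself.
- nets.boxes_of(camera, name): "position" ([column, row] as shares, 0 to 1, of the picture: columns of its width, rows of its height, amid what is visible of it).
The state is a dict: "clock": time; "joints": joint angles; "joint_vel": joint speeds; "joint_efforts": joint torques, N m; "position": TCP position; "ee_rot": TCP orientation; "contact_force": force on the tool from outside, world axes, zero at the start; "wrist_torque": the same for the moment, N m; "gripper_width": finger opening in mm.
Only numpy, scipy, OpenCV 4.12 (cv2) and the standard library are available. Lean on these libraries where they do the work, as an engineer would, in place of code of your own. Each camera call takes 0.05 s, during which the arm holds its last target.

## Working session

There is one attempt and no reset: what is moved stays moved. The work goes in short steps, Python scripts to look and compute and a tool call to move; the robot and the scene stay as the last step left them, time stands still between calls to the robot, and variables do not carry over. Pictures are saved under pics/ and viewed, and the job is handed in when it is done.

Besides the shell and the picture viewer there is one more tool, called after "Request:" as name(argument=value, ...) on one line, values as JSON. jog_arm: Moves the arm, as the interface text tells. Its arguments: {"type":"object","properties":{"rows":{"type":"array","items":{"type":"array"}}},"required":["rows"]}

```bash
ls; mkdir -p pics; python3 - <<'E'
from bench import arm, eyes, nets
import cv2
print(arm.read_state())
for n in ["scene","side","wrist"]:
    m=eyes.camera_model(n); im=eyes.get_image(n)
    cv2.imwrite(f"pics/{n}0.png",im[:,:,::-1]); print(n,m)
E
```

```text
pics
{'clock': 0.0, 'joints': array([ 1.52856532e+00,  3.85561691e-01,  6.63299470e-03, -5.15647873e-04,
       -1.19401415e+00, -2.58597226e-01]), 'joint_vel': array([-0.00083847,  0.00025192, -0.00126976,  0.00086851, -0.00126557,
       -0.00057133]), 'joint_efforts': array([-2.10558346e-04, -3.92282939e+01,  1.88401669e+01,  4.18632299e+00,
       -4.51522123e-03, -1.06094323e-06]), 'position': array([185.00031196, 596.37733885, 230.21882911]), 'ee_rot': array([ 9.88694253e-01, -1.49941537e-01, -1.22353499e-04,  1.09285801e-03]), 'contact_force': array([-0.7412246 , -0.01253219, -0.4606009 ]), 'wrist_torque': array([ 0.01458738, -0.00127486, -0.00403392]), 'gripper_width': 85.56816624816781}
scene {'K': array([[505.87159039,   0.        , 319.9023155 ],
       [  0.        , 505.87159039, 243.08358135],
       [  0.        ,   0.        ,   1.        ]]), 'k1': -0.13091151346550772, 'rvec': array([ 1.07045913,  2.37889964, -1.00693604]), 'tvec': array([ 381.40777845, -147.22924519, 1282.12636378])}
side {'K': array([[442.51306311,   0.        , 312.41781394],
       [  0.        , 442.51306311, 238.40245483],
       [  0.        ,   0.        ,   1.        ]]), 'k1': -0.004581996879038241, 'rvec': array([ 0.53330656, -2.77810044,  1.06907128]), 'tvec': array([446.88633251, 235.22691981, 761.69189075])}
wrist {'K': array([[380.71159959,   0.        , 320.87347478],
       [  0.        , 380.71159959, 236.908452  ],
       [  0.        ,   0.        ,   1.        ]]), 'k1': -0.011310152129523101, 'rvec': array([-1.74386702,  2.36658922,  0.35839223]), 'tvec': array([624.82027154, -37.72308699, 380.26148213])}
```

View pics/scene0.png

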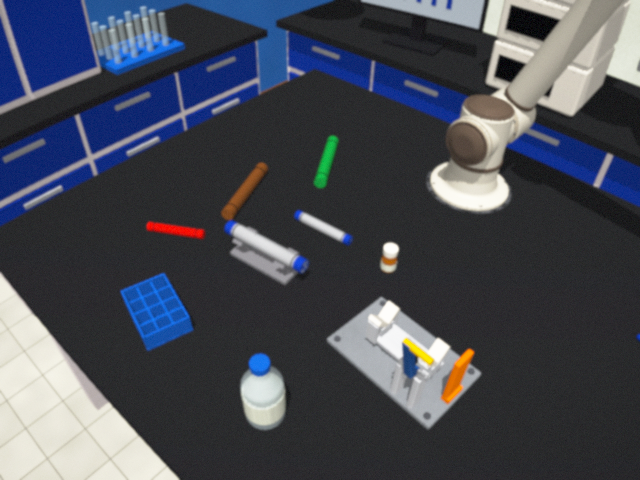

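View pics/side0.png

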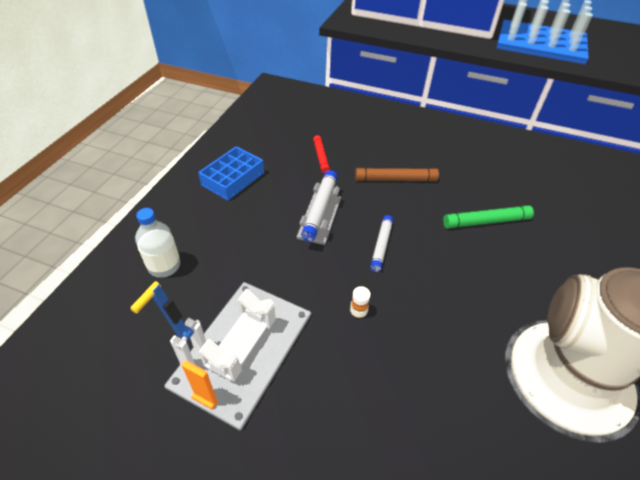

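View pics/wrist0.png

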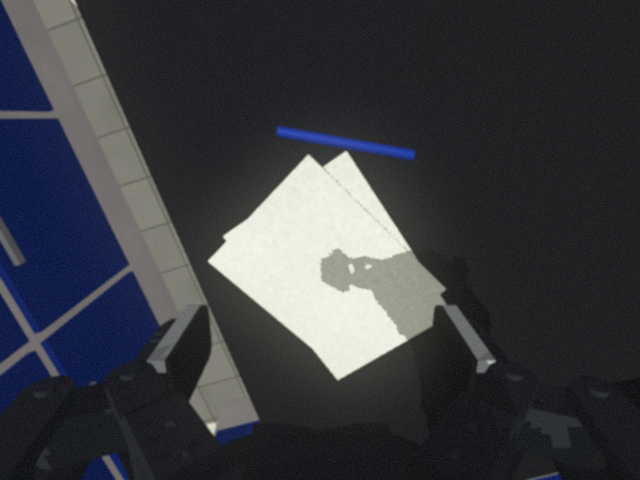

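Scene picture: steel column on the grey rest at about (265,247), a smaller grey/blue one on the table at (323,226), brown (245,190), green (327,160), red (175,230). The one meant is at (265,247): steel with blue bands, the larger, on the rest. The holder is at about (405,360). I'll enlarge these.

```bash
cat > h.py <<'E'
import numpy as np, cv2
from scipy.optimize import least_squares
from scipy.spatial.transform import Rotation as R
def dist(m): return np.array([m["k1"],0,0,0,0.])
def proj(m,P):
    return cv2.projectPoints(np.array(P,float).reshape(-1,1,3),m["rvec"],m["tvec"],m["K"],dist(m))[0].reshape(-1,2)
def ray(m,uv):
    n=cv2.undistortPoints(np.array(uv,float).reshape(1,1,2),m["K"],dist(m)).ravel()
    Rm=cv2.Rodrigues(m["rvec"])[0]
    return -Rm.T@m["tvec"], Rm.T@np.array([n[0],n[1],1])
def onz(m,uv,z):
    c,d=ray(m,uv); return c+d*(z-c[2])/d[2]
def tri(obs):
    A=np.zeros((3,3));b=np.zeros(3)
    for m,uv in obs:
        c,d=ray(m,uv); d=d/np.linalg.norm(d);Q=np.eye(3)-np.outer(d,d);A+=Q;b+=Q@c
    p=np.linalg.solve(A,b); return p,[np.linalg.norm(proj(m,p)[0]-uv) for m,uv in obs]
def crop(src,x0,y0,x1,y1,f,out):
    im=cv2.imread(src)[y0:y1,x0:x1]; im=cv2.resize(im,None,fx=f,fy=f,interpolation=cv2.INTER_CUBIC)
    for x in range((x0+19)//20*20,x1,20):
        cv2.putText(im,str(x),((x-x0)*f,10),0,.35,(0,255,255),1); cv2.line(im,((x-x0)*f,12),((x-x0)*f,18),(0,255,255),1)
    for y in range((y0+19)//20*20,y1,20):
        cv2.putText(im,str(y),(0,(y-y0)*f+4),0,.35,(0,255,255),1)
    cv2.imwrite(out,im)
E
python3 -c "
from h import *
crop('pics/scene0.png',320,280,490,440,4,'pics/c1.png')
crop('pics/side0.png',120,270,320,430,4,'pics/c2.png')
crop('pics/scene0.png',210,200,360,290,5,'pics/c3.png')
crop('pics/side0.png',280,160,400,280,5,'pics/c4.png')
"
```

```text
(no output)
```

View pics/c1.png

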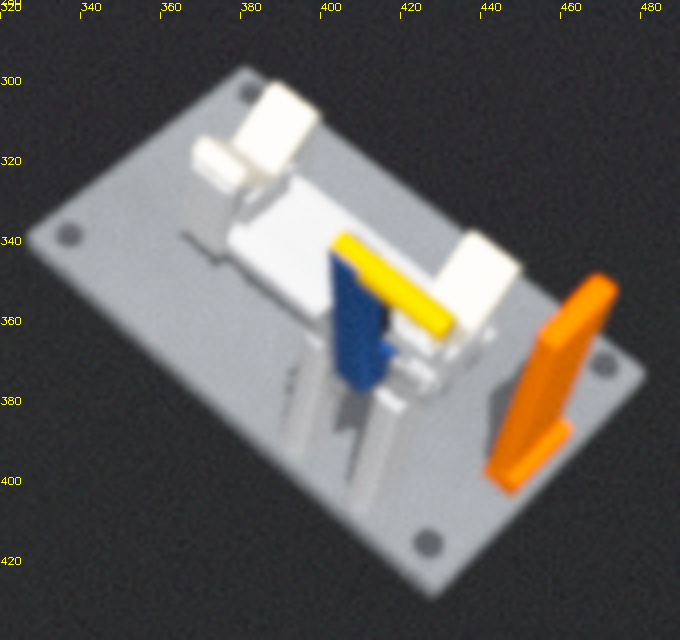

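View pics/c2.png

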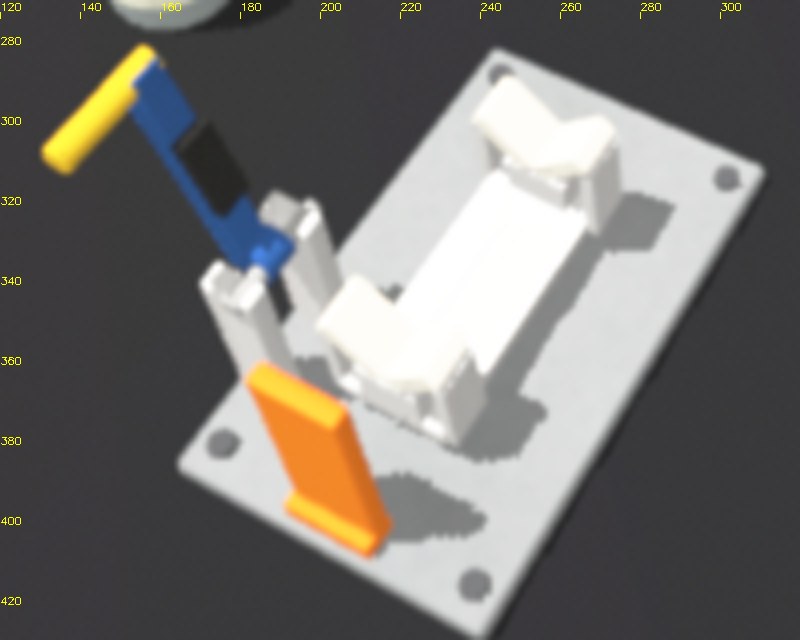

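View pics/c3.png

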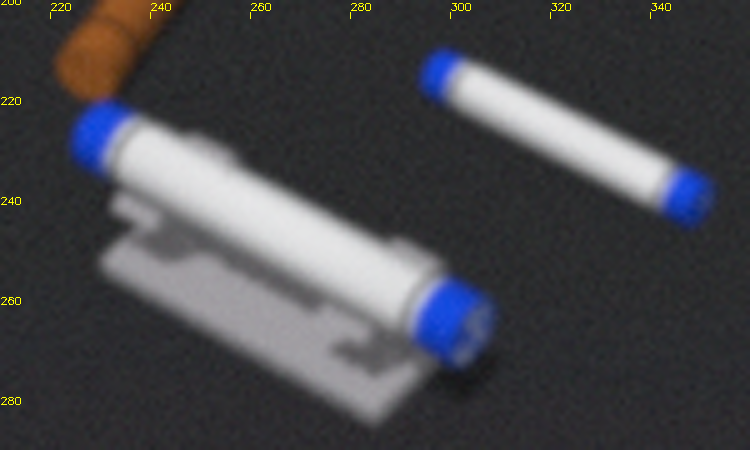

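View pics/c4.png

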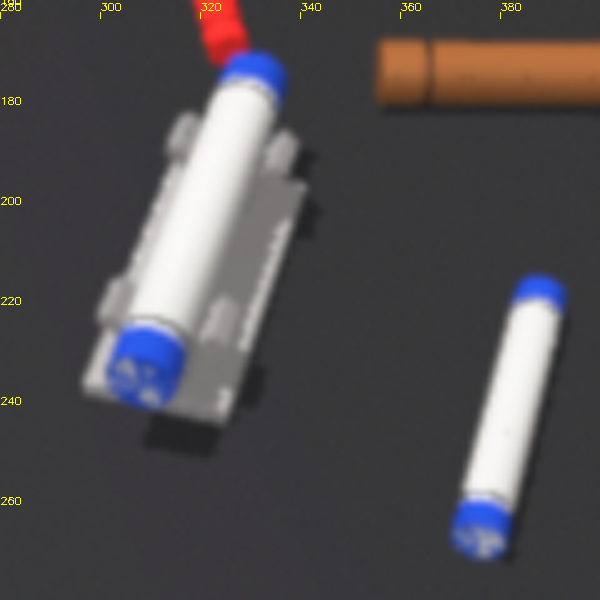

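The crops confirm it: the large steel column lies on the rest, its near end face at scene (305,264) and side (309,236). Now I'll fit the poses.

```bash
cat > fit.py <<'E'
from h import *
from bench import eyes
S=eyes.camera_model("scene");D=eyes.camera_model("side")
L=np.array([[75,-120,12],[75,120,12],[-75,120,12],[-75,-120,12]],float)
obs=[(S,[(327,339),(428,429),(481,373),(381,296.5)]),(D,[(164.5,385),(240.5,429.5),(311.5,312.5),(244,282)])]
obs[1]=(D,[(244,282),(164.5,385),(240.5,429.5),(311.5,312.5)])
def W(p,P):
    c,s=np.cos(p[2]),np.sin(p[2]); P=np.atleast_2d(P); return np.c_[p[0]+c*P[:,0]-s*P[:,1],p[1]+s*P[:,0]+c*P[:,1],P[:,2]+(p[3] if len(p)>3 else 0)]
def f(p): return np.concatenate([(proj(m,W(p,L))-np.array(o)).ravel() for m,o in obs])
best=min((least_squares(f,[500,0,a,0],loss='soft_l1') for a in np.arange(-3,3.1,1.)),key=lambda r:r.cost)
print("holder",best.x,best.fun.round(1))
for m,o in obs:
    g=lambda p:(proj(m,W(p,L))-np.array(o)).ravel()
    r=least_squares(g,best.x[:3]);print(r.x,np.abs(r.fun).max())
E
python3 - <<'E'
from fit import *
# column ends
print(tri([(S,(305,264)),(D,(309,236))]))
for n,uv in [("bottle",(265,420)),("jar",(389,268)),("tray",(156,325))]: print(n,onz(S,uv,0))
E
```

```text
holder [546.74843214 166.09608491 -12.67154188  -3.73618144] [-0.9  0.1  0.3 -0.4  0.4  0.7  0.2  0.6  0.5 -0.4 -0.3  0.5  0.1 -0.3
  0.5 -0.3]
[548.61887817 166.75832559 -12.67198509] 1.2605931073206307
[545.7241227  167.6868319  -12.67106481] 0.8757852065922975
(array([522.826268  , -90.04953774,  48.39388879]), [np.float64(0.7750969824598987), np.float64(0.7508460661769065)])
bottle [793.75448928  66.48487141   0.        ]
jar [ 3.77113375e+02  1.60036693e+01 -1.13686838e-13]
tray [ 797.35379283 -224.3415473     0.        ]
```

```bash
python3 - <<'E'
from fit import *
print(onz(S,(305,264),45),onz(D,(309,236),45))
print(onz(S,(227,227),45),onz(D,(331,174),45))
from bench import arm
s=arm.read_state(); T=R.from_quat(s["ee_rot"]); print(T.as_matrix().round(3))
m=eyes.camera_model("wrist"); Rm=cv2.Rodrigues(m["rvec"])[0]; c=-Rm.T@m["tvec"]
print("cam in tool",T.inv().apply(c-s["position"]), (T.inv()*R.from_matrix(Rm.T)).as_matrix().round(3))
E
```

```text
holder [546.74843214 166.09608491 -12.67154188  -3.73618144] [-0.9  0.1  0.3 -0.4  0.4  0.7  0.2  0.6  0.5 -0.4 -0.3  0.5  0.1 -0.3
  0.5 -0.3]
[548.61887817 166.75832559 -12.67198509] 1.2605931073206307
[545.7241227  167.6868319  -12.67106481] 0.8757852065922975
[519.5012701  -94.05763139  45.        ] [523.85068258 -90.9396953   45.        ]
[ 550.47908631 -292.30646058   45.        ] [ 548.61407787 -293.23569883   45.        ]
[[ 0.955 -0.296 -0.   ]
 [-0.296 -0.955 -0.002]
 [ 0.     0.002 -1.   ]]
cam in tool [  76.86454997   -0.77743243 -142.80277799] [[ 0.001 -0.955 -0.297]
 [ 1.     0.001  0.   ]
 [ 0.    -0.297  0.955]]
```

```bash
cat > plan.py <<'E'
from h import *
from bench import arm
import sys,json
def rows(target,tx_deg,n,jaw,frm=None,tilt=True):
    """target TCP mm, tool pointing down with tool x at world angle tx_deg; from measured pose"""
    s=arm.read_state(); p=np.array(s["position"]) if frm is None else np.array(frm[0]); 
    r0=R.from_quat(s["ee_rot"]) if frm is None else frm[1]
    a=np.radians(tx_deg); x=np.array([np.cos(a),np.sin(a),0]); z=np.array([0,0,-1.]); y=np.cross(z,x)
    r1=R.from_matrix(np.c_[x,y,z]); rv=(r0.inv()*r1).as_rotvec()
    d=(np.array(target)-p)/n; out=[]
    r=r0
    for i in range(n):
        sh=r.inv().apply(d)/10; out.append([[round(v,2) for v in sh],[round(float(v),2) for v in np.degrees(rv/n)],jaw]); r=r*R.from_rotvec(rv/n)
    print(json.dumps(json.loads(json.dumps(out,default=float))))
def st():
    s=arm.read_state(); T=R.from_quat(s["ee_rot"]).as_matrix()
    print("t",round(s["clock"],2),"p",s["position"].round(1),"tx",round(np.degrees(np.arctan2(T[1,0],T[0,0])),2),"tz",T[:,2].round(3),"F",s["contact_force"].round(1),"M",s["wrist_torque"].round(2),"w",round(s["gripper_width"],1),"j",s["joints"].round(2))
E
python3 -c "
from plan import *
rows([536,-192,230],-81.8,15,8.5)"
```

```text
[[[3.79, 4.33, 0.01], [0.01, -0.0, 4.3], 8.5], [[4.11, 4.03, 0.01], [0.01, -0.0, 4.3], 8.5], [[4.4, 3.71, 0.01], [0.01, -0.0, 4.3], 8.5], [[4.66, 3.37, 0.01], [0.01, -0.0, 4.3], 8.5], [[4.9, 3.01, 0.01], [0.01, -0.0, 4.3], 8.5], [[5.12, 2.63, 0.01], [0.01, -0.0, 4.3], 8.5], [[5.3, 2.24, 0.01], [0.01, -0.0, 4.3], 8.5], [[5.45, 1.84, 0.01], [0.01, -0.0, 4.3], 8.5], [[5.57, 1.42, 0.01], [0.01, -0.0, 4.3], 8.5], [[5.67, 1.0, 0.01], [0.01, -0.0, 4.3], 8.5], [[5.73, 0.57, 0.0], [0.01, -0.0, 4.3], 8.5], [[5.75, 0.14, 0.0], [0.01, -0.0, 4.3], 8.5], [[5.75, -0.29, 0.0], [0.01, -0.0, 4.3], 8.5], [[5.71, -0.72, 0.0], [0.01, -0.0, 4.3], 8.5], [[5.64, -1.15, 0.0], [0.01, -0.0, 4.3], 8.5]]
```

Request:
jog_arm(rows=[[[3.8,4.3,0],[0,0,4.3],8.5],[[4.1,4.0,0],[0,0,4.3],8.5],[[4.4,3.7,0],[0,0,4.3],8.5],[[4.7,3.4,0],[0,0,4.3],8.5],[[4.9,3.0,0],[0,0,4.3],8.5],[[5.1,2.6,0],[0,0,4.3],8.5],[[5.3,2.2,0],[0,0,4.3],8.5],[[5.5,1.8,0],[0,0,4.3],8.5],[[5.6,1.4,0],[0,0,4.3],8.5],[[5.7,1.0,0],[0,0,4.3],8.5]])

```text
clock: 1.4
position: [421.7, 70.1, 231.5]
ee_rot: [0.864, -0.503, 0.0, -0.0]
contact_force: [0.9, 1.9, 0.1]
gripper_width: 85.2
```

Request:
jog_arm(rows=[[[5.7,0.6,0],[0,0,4.3],8.5],[[5.7,0.1,0],[0,0,4.3],8.5],[[5.7,-0.3,0],[0,0,4.3],8.5],[[5.7,-0.7,0],[0,0,4.3],8.5],[[5.6,-1.1,0],[0,0,4.3],8.5],[[0,0,0],[0,0,0],8.5],[[0,0,0],[0,0,0],8.5]])

```text
clock: 2.28
position: [537.1, -189.3, 230.7]
ee_rot: [0.756, -0.655, -0.001, 0.0]
contact_force: [-0.3, 0.6, -0.4]
gripper_width: 84.9
```

```bash
python3 - <<'E'
from plan import *
from bench import eyes
st()
im=eyes.get_image("wrist"); cv2.imwrite("pics/w1.png",im[:,:,::-1])
import pickle; pickle.dump(eyes.camera_model("wrist"),open("w1.pkl","wb"))
E
```

```text
t 2.27 p [ 537.1 -189.3  230.7] tx -81.76 tz [-0.001  0.    -1.   ] F [-0.3  0.6 -0.4] M [-0.01  0.03  0.03] w 84.9 j [-0.05  0.29 -0.13 -0.   -1.15  0.2 ]
```

View pics/w1.png

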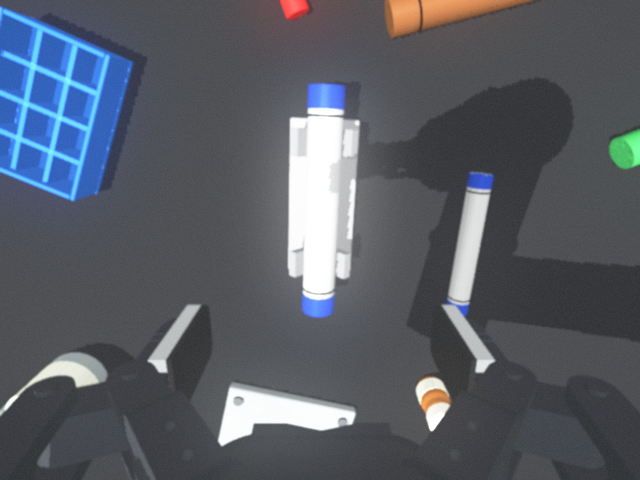

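The wrist picture shows the column upright in the image, its blue bands at (326,97) and (318,304) and the rest under it. I'll measure the bands in all three views.

```bash
cat > col.py <<'E'
from h import *
def bands(path,roi):
    im=cv2.imread(path).astype(int); b,g,r=im[...,0],im[...,1],im[...,2]
    m=((b>90)&(b-r>60)&(b-g>40)).astype(np.uint8); x0,y0,x1,y1=roi; mm=np.zeros_like(m); mm[y0:y1,x0:x1]=m[y0:y1,x0:x1]
    n,l,s,c=cv2.connectedComponentsWithStats(mm)
    out=[]
    for i in range(1,n):
        if s[i,4]>40: out.append((c[i],s[i],l==i))
    return out
E
python3 - <<'E'
from col import *
for n,roi in [("w1",(290,70,360,330)),("scene0",(215,210,315,280)),("side0",(290,165,345,250))]:
    for c,s,_ in bands(f"pics/{n}.png",roi): print(n,c.round(1),s)
import pickle
crop('pics/w1.png',280,70,370,200,5,'pics/c5.png')
E
```

```text
w1 [325.8  95.5] [307  83  39  27 954]
w1 [317.5 306.7] [302 294  33  24 588]
scene0 [297.4 214. ] [294 210   9  10  62]
scene0 [229.1 226.1] [224 220  13  15 114]
scene0 [299.3 263.2] [293 255  15  18 169]
side0 [331.  173.5] [324 170  13   9  70]
side0 [308.8 232.2] [302 225  15  16 182]
```

View pics/c5.png

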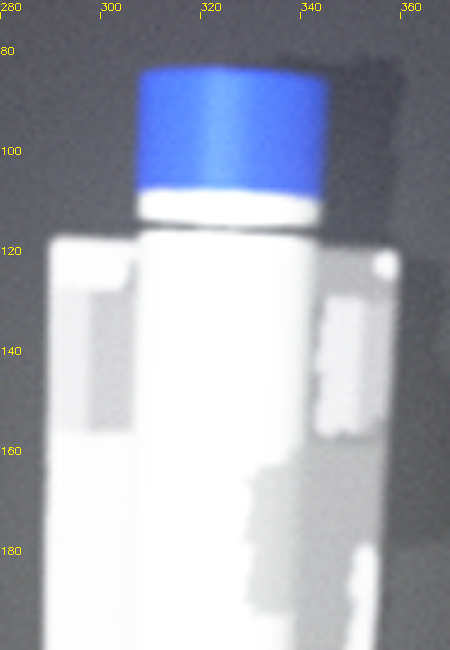

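```bash
python3 - <<'E'
from col import *; import pickle
from bench import eyes
w=pickle.load(open("w1.pkl","rb"));S=eyes.camera_model("scene");D=eyes.camera_model("side")
ph=np.linspace(0,2*np.pi,72)
def ring(p,t):
    a=p[3];d=np.array([-np.sin(a),np.cos(a),0]);n=np.array([np.cos(a),np.sin(a),0])
    return np.array([p[0],p[1],p[2]])+t*d+15*(np.cos(ph)[:,None]*n+np.sin(ph)[:,None]*np.array([0,0,1.]))
def pred(p):
    f=proj(w,ring(p,-100));nr=proj(w,ring(p,100)); f2=proj(w,ring(p,-80))
    s=proj(S,np.r_[ring(p,-100),ring(p,100)]);d=proj(D,np.r_[ring(p,-100),ring(p,100)])
    return np.array([f[:,1].min(),f[:,0].min(),f[:,0].max(),nr[:,0].min(),nr[:,0].max(),nr[:,1].max(),
      s[:,0].min(),s[:,0].max(),s[:,1].min(),s[:,1].max(),d[:,0].min(),d[:,1].min(),d[:,1].max(),d[:,0].max()])
o=np.array([83,307,345.5,301.5,334.5,317,223.8,308.5,219.5,273,300.8,169.8,241,337])
for wt in ([1]*6+[1]*8,[1]*6+[0.2]*8):
    r=least_squares(lambda p:(pred(p)-o)*wt,[536,-192,45,.14]);print(r.x,np.degrees(r.x[3]),(pred(r.x)-o).round(1))
E
```

```text
[ 5.37412372e+02 -1.89838998e+02  4.68548273e+01  1.10054629e-01] 6.305665774363833 [ 0.3  0.6 -0.4  0.9 -0.8 -0.1 -0.  -0.1  0.6 -0.  -0.1 -0.5 -0.7 -0.2]
[ 5.37510953e+02 -1.90030506e+02  4.76895589e+01  1.10294598e-01] 6.319414979375495 [-0.1  0.5 -0.5  0.8 -0.8  0.2 -0.2 -0.2  0.3 -0.4 -0.1 -0.9 -1.  -0.2]
```

```bash
python3 -c "
from plan import *
rows([537.4,-189.9,25],-83.7,5,8.5)"
```

```text
[[[0.03, -0.01, 4.12], [0.01, 0.0, 0.4], 8.5], [[0.03, -0.01, 4.12], [0.01, 0.0, 0.4], 8.5], [[0.03, -0.01, 4.12], [0.01, 0.0, 0.4], 8.5], [[0.03, -0.0, 4.12], [0.01, 0.0, 0.4], 8.5], [[0.02, -0.0, 4.12], [0.01, 0.0, 0.4], 8.5]]
```

Request:
jog_arm(rows=[[[0.03,0,4.1],[0,0,0.4],8.5],[[0.03,0,4.1],[0,0,0.4],8.5],[[0.03,0,4.1],[0,0,0.4],8.5],[[0.03,0,4.1],[0,0,0.4],8.5],[[0,0,4.1],[0,0,0.4],8.5],[[0,0,0],[0,0,0],8.5]])

```text
clock: 3.08
position: [535.3, -188.9, 24.1]
ee_rot: [0.745, -0.667, -0.003, 0.002]
contact_force: [0.3, -1.1, 0.3]
gripper_width: 84.7
```

Request:
jog_arm(rows=[[[0,0,0],[0,0,0],2.5],[[0,0,0],[0,0,0],2.5],[[0,0,0],[0,0,0],2.5],[[0,0,0],[0,0,0],2.5],[[0,0,0],[0,0,0],2.5],[[0,0,0],[0,0,0],2.5]])

```text
clock: 3.82
position: [536.4, -190.6, 28.0]
ee_rot: [0.745, -0.667, -0.001, 0.001]
contact_force: [-4.6, 2.3, 8.5]
gripper_width: 28.3
```

```bash
python3 - <<'E'
from plan import *
from bench import eyes
st()
for n in ("wrist","side"): cv2.imwrite(f"pics/{n}2.png",eyes.get_image(n)[:,:,::-1])
E
```

```text
t 3.83 p [ 536.4 -190.6   28. ] tx -83.75 tz [-0.002 -0.    -1.   ] F [-4.6  2.3  8.5] M [ 0.35  1.38 -0.01] w 28.3 j [-0.06  0.52 -0.37  0.   -0.69  0.17]
```

View pics/wrist2.png

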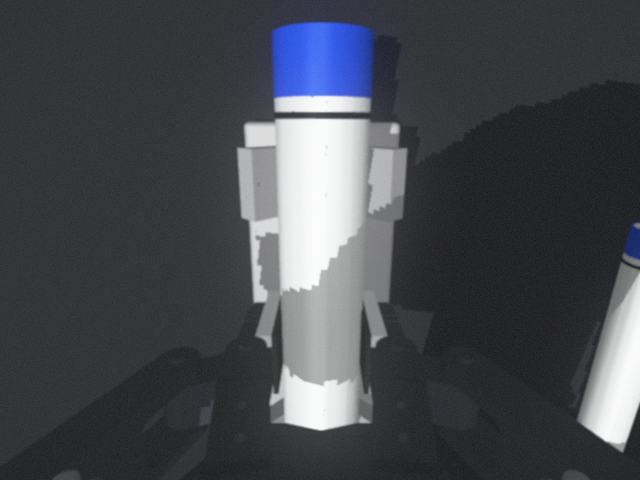

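Wrist picture: the column sits centred between the pads (jaws at about (275,350) and (370,350)). Lifting now.

Request:
jog_arm(rows=[[[0,0,-0.5],[0,0,0],2.5],[[0,0,-1.5],[0,0,0],2.5],[[0,0,-3],[0,0,0],2.5],[[0,0,-4],[0,0,0],2.5],[[0,0,-4.5],[0,0,0],2.5],[[0,0,-4],[0,0,0],2.5],[[0,0,0],[0,0,0],2.5],[[0,0,0],[0,0,0],2.5]])

```text
clock: 4.92
position: [536.4, -190.0, 199.8]
ee_rot: [0.744, -0.668, -0.002, 0.0]
contact_force: [-0.1, 0.7, -7.0]
gripper_width: 28.3
```

```bash
python3 - <<'E'
from plan import *
from bench import eyes
st()
cv2.imwrite(f"pics/wrist3.png",eyes.get_image("wrist")[:,:,::-1])
rows([544.9,146.9,201],-96,9,2.5)
E
```

```text
t 4.92 p [ 536.4 -190.   199.8] tx -83.78 tz [-0.003  0.002 -1.   ] F [-0.1  0.7 -7. ] M [-0.04  0.06  0.03] w 28.3 j [-0.06  0.32 -0.18 -0.   -1.08  0.17]
[[[-3.71, -0.5, -0.02], [0.03, 0.01, 1.36], 2.5], [[-3.72, -0.41, -0.02], [0.03, 0.01, 1.36], 2.5], [[-3.73, -0.33, -0.02], [0.03, 0.01, 1.36], 2.5], [[-3.74, -0.24, -0.02], [0.03, 0.01, 1.36], 2.5], [[-3.74, -0.15, -0.02], [0.03, 0.01, 1.36], 2.5], [[-3.74, -0.06, -0.02], [0.03, 0.01, 1.36], 2.5], [[-3.74, 0.03, -0.02], [0.03, 0.01, 1.36], 2.5], [[-3.74, 0.12, -0.02], [0.03, 0.01, 1.36], 2.5], [[-3.74, 0.21, -0.02], [0.03, 0.01, 1.36], 2.5]]
```

View pics/wrist3.png

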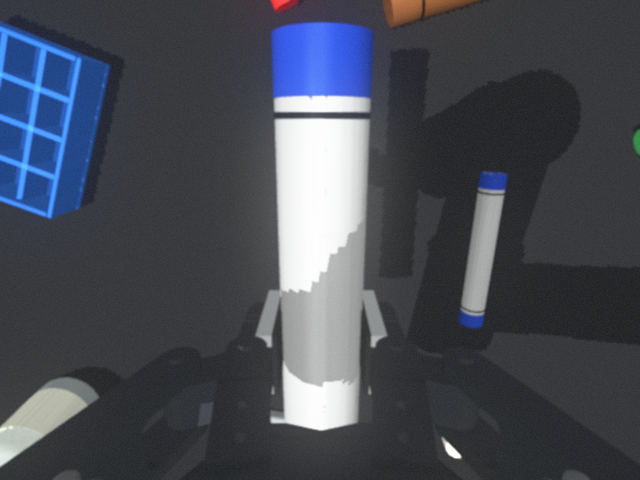

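Column held and level in the jaws, top band end still at row 25. Carrying it over the holder.

Request:
jog_arm(rows=[[[-3.7,-0.5,0],[0,0,1.36],2.5],[[-3.7,-0.4,0],[0,0,1.36],2.5],[[-3.7,-0.3,0],[0,0,1.36],2.5],[[-3.7,-0.2,0],[0,0,1.36],2.5],[[-3.7,-0.2,0],[0,0,1.36],2.5],[[-3.7,-0.1,0],[0,0,1.36],2.5],[[-3.7,0,0],[0,0,1.36],2.5],[[-3.7,0.1,0],[0,0,1.36],2.5],[[-3.7,0.2,0],[0,0,1.36],2.5],[[0,0,0],[0,0,0],2.5]])

```text
clock: 6.22
position: [546.1, 145.2, 198.9]
ee_rot: [-0.67, 0.742, 0.001, -0.002]
contact_force: [-0.1, -0.6, -4.5]
gripper_width: 28.5
```

```bash
python3 - <<'E'
from plan import *
from bench import eyes
import pickle
st()
pickle.dump(eyes.camera_model("wrist"),open("w4.pkl","wb"))
for n in ("wrist","side","scene"): cv2.imwrite(f"pics/{n}4.png",eyes.get_image(n)[:,:,::-1])
crop('pics/side4.png',120,240,320,430,4,'pics/side4c.png')
crop('pics/scene4.png',320,240,490,440,3,'pics/scene4c.png')
E
```

```text
t 6.22 p [546.1 145.2 198.9] tx -95.8 tz [-0.004 -0.001 -1.   ] F [-0.1 -0.6 -4.5] M [-0.02  0.    0.01] w 28.5 j [ 0.55  0.31 -0.19 -0.   -1.08 -0.65]
```

View pics/wrist4.png

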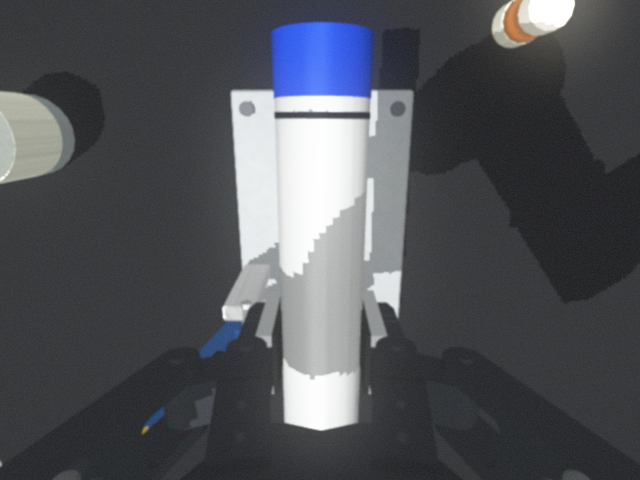

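View pics/side4c.png

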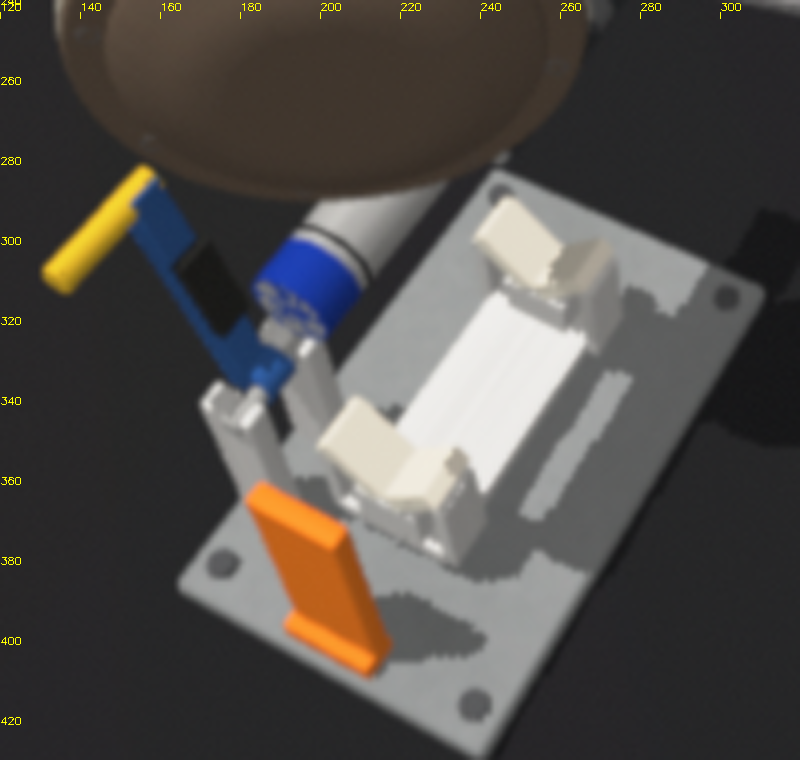

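View pics/scene4c.png

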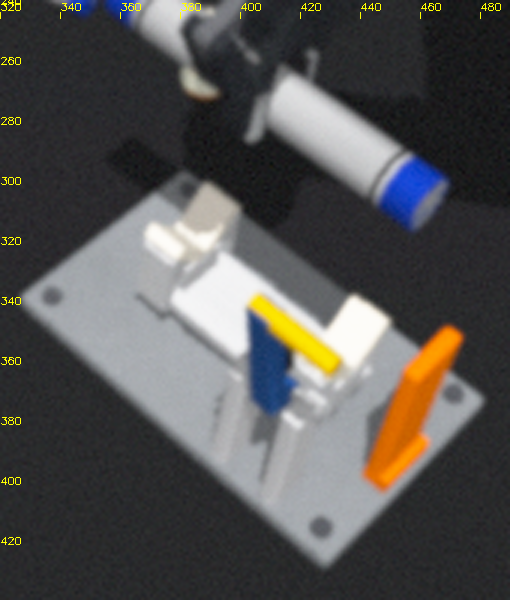

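```bash
python3 - <<'E'
from h import *; import pickle
from bench import eyes,arm
w=pickle.load(open("w4.pkl","rb"))
a=onz(w,(231.5,90.5),12);b=onz(w,(414,90.5),12); print(a,b,np.linalg.norm(a-b))
u=(a-b)/np.linalg.norm(a-b); yh=np.array([-u[1],u[0],0]); print("yaw",np.degrees(np.arctan2(u[1],u[0])),"center",(a+b)/2+120*yh)
# right edge
e=onz(w,(401,285),12); print("edge dir", np.degrees(np.arctan2(*(e-b)[1::-1])))
e=onz(w,(241.5,262),12); print("edge dir L", np.degrees(np.arctan2(*(e-a)[1::-1])))
# column in wrist: axis points: assume height tcp+21 
z=198.9+21
# end ring silhouettes
p=onz(w,(322.5,60),z); q=onz(w,(321,420),z);print(p,q,np.degrees(np.arctan2(*(q-p)[1::-1])))
top=onz(w,(322,24),z+14);print("far end",top)
S=eyes.camera_model("scene")
print(proj(S,[546,145,220]))
# side view: near end right extremity
E
```

```text
[608.85960109  40.94353904  12.        ] [461.39288857  55.80896864  12.        ] 148.2140759192938
yaw -5.756274249037184 center [547.16188679 167.77115877  12.        ]
edge dir 84.25661605366585
edge dir L 83.85815013474802
[537.32852831  53.73710482 219.9       ] [550.8430885  183.25161226 219.9       ] 84.04286761828826
far end [536.9035662   47.24656225 233.9       ]
[[410.5658638  269.12483483]]
```

Request:
jog_arm(rows=[[[0,0.1,3],[0,0,0],2.5],[[0,0.1,4],[0,0,0],2.5],[[0,0,3],[0,0,0],2.5],[[0,0,1.2],[0,0,0],2.5],[[0,0,0.4],[0,0,0],2.5],[[0,0,0],[0,0,0],2.5],[[0,0,0],[0,0,0],2.5]])

```text
clock: 7.25
position: [545.8, 143.8, 86.6]
ee_rot: [-0.669, 0.743, -0.0, 0.001]
contact_force: [0.1, -0.1, -5.1]
gripper_width: 28.2
```

Request:
jog_arm(rows=[[[0,0,0.1],[0,0,0],2.5],[[0,0,0.1],[0,0,0],2.5],[[0,0,0],[0,0,0],2.5]])

```text
clock: 7.62
position: [544.9, 143.4, 83.3]
ee_rot: [-0.669, 0.743, 0.0, -0.0]
contact_force: [0.1, 0.4, -5.6]
gripper_width: 28.4
```

Request:
jog_arm(rows=[[[0,0,0.3],[0,0,0],2.5],[[0,0,0.3],[0,0,0],2.5],[[0,0,0.2],[0,0,0],2.5],[[0,0,0.1],[0,0,0],2.5],[[0,0,0],[0,0,0],2.5]])

```text
clock: 8.25
position: [544.9, 143.4, 74.2]
ee_rot: [-0.669, 0.743, 0.0, -0.0]
contact_force: [0.1, 0.4, -4.1]
gripper_width: 28.3
```

```bash
python3 - <<'E'
from plan import *
from bench import eyes
st()
for n in ("side","scene"): cv2.imwrite(f"pics/{n}5.png",eyes.get_image(n)[:,:,::-1])
crop('pics/side5.png',120,240,320,430,4,'pics/side5c.png')
crop('pics/scene5.png',330,260,490,420,4,'pics/scene5c.png')
E
```

```text
t 8.25 p [544.9 143.4  74.2] tx -95.97 tz [-0. -0. -1.] F [ 0.1  0.4 -4.1] M [ 0.02  0.01 -0.03] w 28.3 j [ 0.54  0.44 -0.34  0.   -0.78 -0.65]
```

View pics/side5c.png

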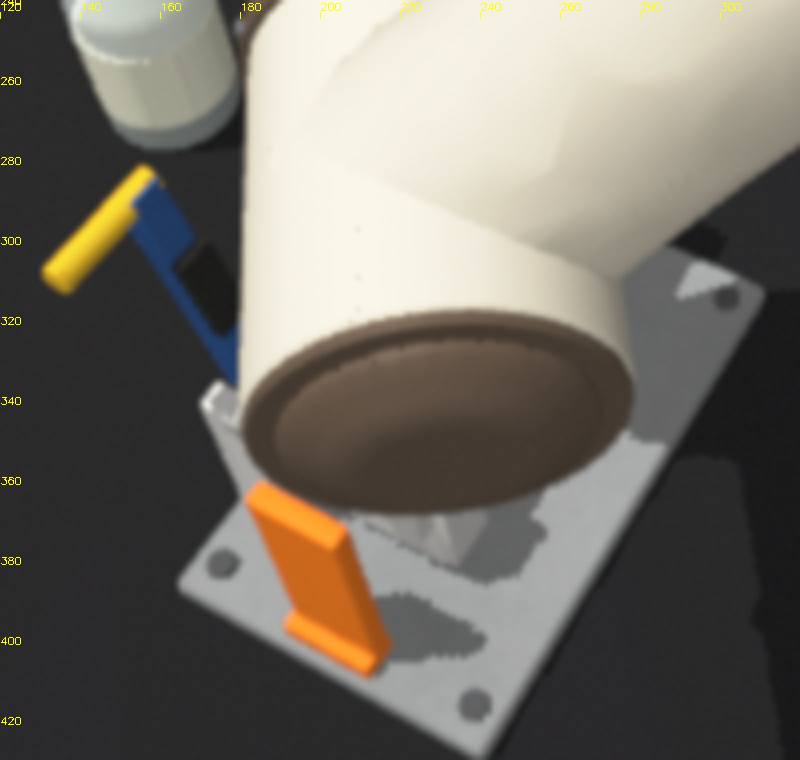

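View pics/scene5c.png

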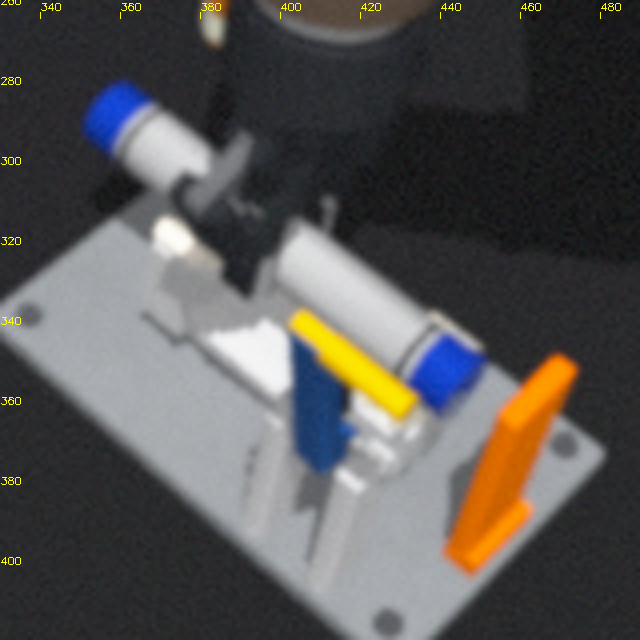

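Scene picture: the column is just above and in line with the saddles, its lead band at (440,352), clear of the clamp. I'll go on down in small steps.

Request:
jog_arm(rows=[[[0,0,0.1],[0,0,0],2.5],[[0,0,0.1],[0,0,0],2.5],[[0,0,0.1],[0,0,0],2.5],[[0,0,0],[0,0,0],2.5]])

```text
clock: 8.85
position: [544.8, 143.4, 71.2]
ee_rot: [-0.669, 0.743, 0.0, -0.0]
contact_force: [0.0, 0.5, -6.0]
gripper_width: 28.3
```

Request:
jog_arm(rows=[[[0,0,0.1],[0,0,0],2.5],[[0,0,0.1],[0,0,0],2.5],[[0,0,0],[0,0,0],2.5]])

```text
clock: 9.22
position: [544.8, 143.4, 69.2]
ee_rot: [-0.669, 0.743, 0.0, -0.0]
contact_force: [0.1, 0.6, -4.8]
gripper_width: 28.0
```

Request:
jog_arm(rows=[[[0,0,0.1],[0,0,0],2.5],[[0,0,0.1],[0,0,0],2.5],[[0,0,0],[0,0,0],2.5]])

```text
clock: 9.6
position: [544.9, 143.5, 67.8]
ee_rot: [-0.669, 0.743, -0.0, 0.0]
contact_force: [-2.8, 0.4, -0.5]
gripper_width: 28.0
```

Request:
jog_arm(rows=[[[0,0.1,0],[0,0,0],2.5],[[0,0,0],[0,0,0],2.5]])

```text
clock: 9.85
position: [544.7, 143.7, 67.8]
ee_rot: [-0.67, 0.743, -0.0, 0.001]
contact_force: [0.7, -1.5, -2.2]
gripper_width: 28.3
```

Request:
jog_arm(rows=[[[0,0,0.1],[0,0,0],2.5],[[0,0,0],[0,0,0],2.5]])

```text
clock: 10.1
position: [544.8, 143.7, 67.6]
ee_rot: [-0.67, 0.743, -0.001, 0.001]
contact_force: [-1.3, -1.4, 5.0]
gripper_width: 27.9
```

Request:
jog_arm(rows=[[[0,0,0],[0,0,0],3.5],[[0,0,0],[0,0,0],4.5],[[0,0,0],[0,0,0],5.0],[[0,0,0],[0,0,0],5.0]])

```text
clock: 10.6
position: [543.9, 143.6, 66.2]
ee_rot: [-0.669, 0.743, 0.0, -0.0]
contact_force: [-0.1, 0.2, 0.3]
gripper_width: 49.9
```

```bash
python3 - <<'E'
from plan import *
from bench import eyes
st()
for n in ("wrist","scene"): cv2.imwrite(f"pics/{n}6.png",eyes.get_image(n)[:,:,::-1])
crop('pics/scene6.png',330,260,490,420,4,'pics/scene6c.png')
E
```

```text
t 10.6 p [543.9 143.6  66.2] tx -95.98 tz [-0. -0. -1.] F [-0.1  0.2  0.3] M [-0.03 -0.04  0.03] w 49.9 j [ 0.55  0.45 -0.35 -0.   -0.76 -0.65]
```

View pics/wrist6.png

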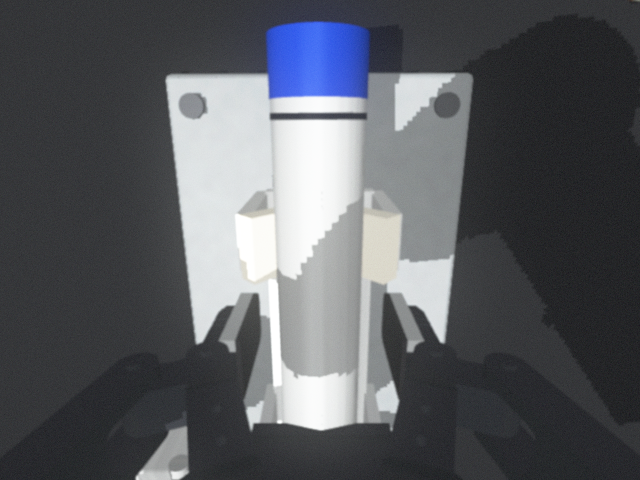

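View pics/scene6c.png

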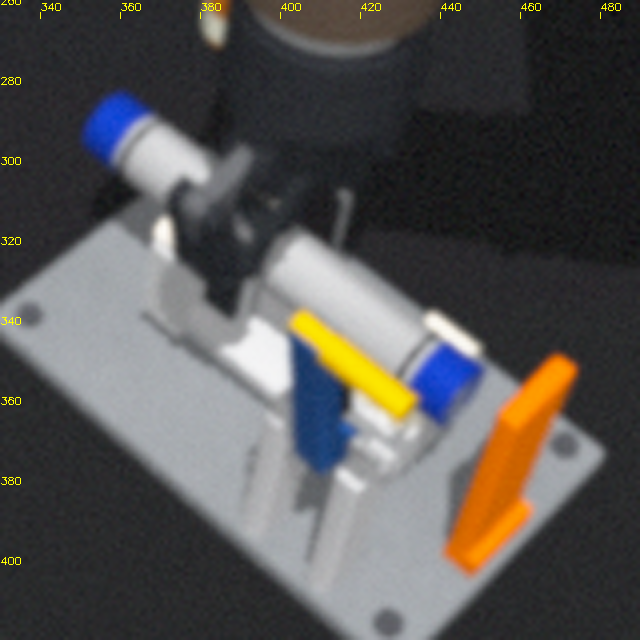

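Wrist and scene pictures: the column lies centred in both saddles (white flanks equal on either side at (257,245) and (382,245)), not yet at the stop. Next I raise, back off along -y and close the jaws to push the end.

Request:
jog_arm(rows=[[[0,0,-1],[0,0,0],5.0],[[0,0,-3],[0,0,0],5.0],[[0,0,-4],[0,0,0],5.0],[[4,0,0],[0,0,0],3.0],[[5,-0.1,0],[0,0,0],0.0],[[4,0,0],[0,0,0],0.0],[[0,0,0],[0,0,0],0.0],[[0,0,3],[0,0,0],0.0],[[0,0,3],[0,0,0],0.0],[[0,0,0],[0,0,0],0.0]])

```text
clock: 11.95
position: [530.2, 14.3, 84.9]
ee_rot: [-0.669, 0.743, 0.001, -0.002]
contact_force: [0.0, -0.2, 0.6]
gripper_width: 0.1
```

```bash
python3 - <<'E'
from plan import *
from bench import eyes
st()
for n in ("wrist","scene","side"): cv2.imwrite(f"pics/{n}7.png",eyes.get_image(n)[:,:,::-1])
crop('pics/scene7.png',310,240,490,420,4,'pics/scene7c.png')
crop('pics/side7.png',120,230,340,430,3,'pics/side7c.png')
E
```

```text
t 11.95 p [530.2  14.3  84.9] tx -95.95 tz [-0.004 -0.001 -1.   ] F [ 0.  -0.2  0.6] M [-0.01 -0.02 -0.02] w 0.1 j [ 0.33  0.39 -0.41 -0.   -0.78 -0.44]
```

View pics/wrist7.png

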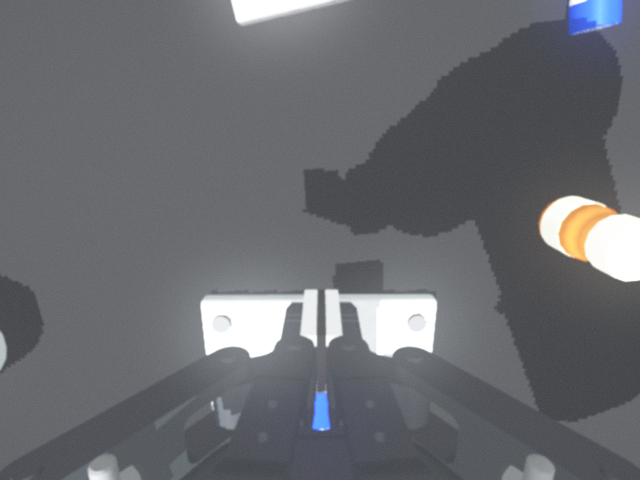

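View pics/scene7c.png

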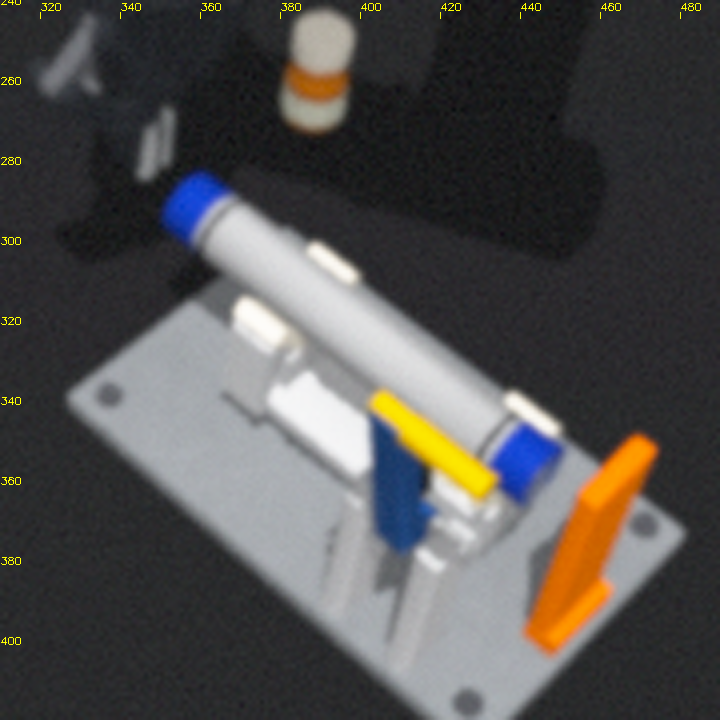

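View pics/side7c.png

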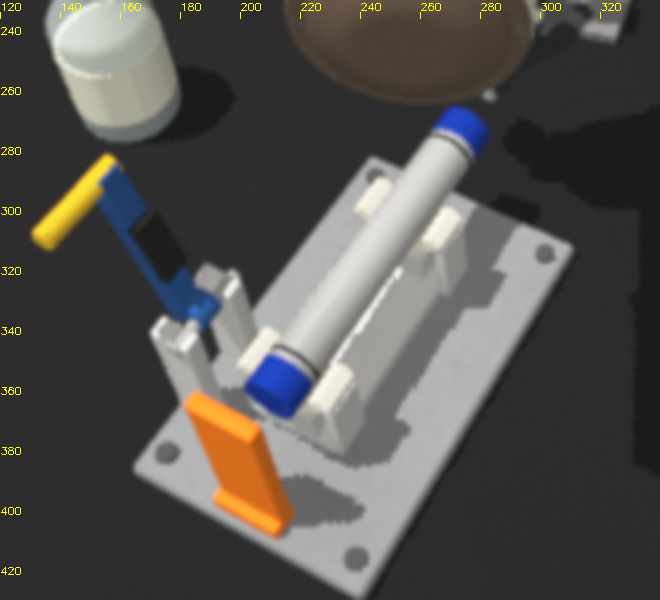

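The column is seated and unobstructed now, ends at scene (357,291) and (441,357), side (273,274) and (211,358). I'll fit its height and position along y.

```bash
cat > colfit.py <<'E'
from h import *
from bench import eyes
S=eyes.camera_model("scene");D=eyes.camera_model("side")
ph=np.linspace(0,2*np.pi,72)
C=np.array([547.2,167.8,0]); ya=np.radians(-5.9)
v=np.array([-np.sin(ya),np.cos(ya),0]); n=np.array([np.cos(ya),np.sin(ya),0])
def H(x,y,z): return C+x*n+y*v+np.array([0,0,z])
def ring(p,t):
    return H(p[0],p[1]+t,p[2])+15*(np.cos(ph)[:,None]*n+np.sin(ph)[:,None]*np.array([0,0,1.]))
def fit(so,do):
    """so, do: bbox xmin,xmax,ymin,ymax of the column (nan = unseen)"""
    o=np.array(list(so)+list(do),float); ok=~np.isnan(o)
    def pred(p):
        r=np.r_[ring(p,-100),ring(p,100)]; a=proj(S,r);b=proj(D,r)
        return np.array([a[:,0].min(),a[:,0].max(),a[:,1].min(),a[:,1].max(),b[:,0].min(),b[:,0].max(),b[:,1].min(),b[:,1].max()])
    r=least_squares(lambda p:(pred(p)-o)[ok],[0,-20,80]); print("column x,y,z in holder",r.x.round(1),r.fun.round(1)); return r.x
E
python3 - <<'E'
from colfit import *
fit((350.2,451,282.7,365),(200.8,283,264.8,370))
from col import bands
for nm,roi in (("scene7",(345,278,455,370)),("side7",(198,260,290,375))):
    for c,s,_ in bands(f"pics/{nm}.png",roi): print(nm,c.round(1),s)
E
```

```text
column x,y,z in holder [ -0.3 -24.1  86.1] [ 0.6  0.6 -0.   1.3  0.5  0.3 -0.2 -1.3]
scene7 [357.6 290.5] [351 283  17  18 174]
scene7 [409.1 360.4] [404 346  15  24 203]
scene7 [440.5 354.4] [433 346  18  20 203]
side7 [274.3 271.5] [265 265  18  16 149]
side7 [212.1 358. ] [202 348  21  21 292]
```

Request:
jog_arm(rows=[[[0,0,0.5],[0,0,0],0.0],[[-1,0,0],[0,0,0],0.0],[[-0.3,0,0],[0,0,0],0.0],[[-0.3,0,0],[0,0,0],0.0],[[-0.3,0,0],[0,0,0],0.0],[[-0.3,0,0],[0,0,0],0.0]])

```text
clock: 12.85
position: [533.6, 35.7, 81.4]
ee_rot: [-0.669, 0.743, -0.0, -0.0]
contact_force: [-0.2, -2.7, 1.4]
gripper_width: -0.0
```

Request:
jog_arm(rows=[[[-0.3,0,0],[0,0,0],0.0],[[-0.3,0,0],[0,0,0],0.0],[[0,0,0],[0,0,0],0.0]])

```text
clock: 13.22
position: [534.3, 42.2, 81.3]
ee_rot: [-0.669, 0.743, 0.0, 0.0]
contact_force: [-0.3, -2.3, 0.1]
gripper_width: 0.0
```

Request:
jog_arm(rows=[[[-0.3,0,0],[0,0,0],0.0],[[-0.3,0,0],[0,0,0],0.0],[[-0.2,0,0],[0,0,0],0.0]])

```text
clock: 13.6
position: [535.1, 50.1, 81.4]
ee_rot: [-0.669, 0.743, -0.0, -0.0]
contact_force: [-0.1, -3.7, 1.6]
gripper_width: 0.4
```

Request:
jog_arm(rows=[[[-0.2,0,0],[0,0,0],0.0],[[-0.2,0,0],[0,0,0],0.0],[[0,0,0],[0,0,0],0.0]])

```text
clock: 13.98
position: [535.6, 54.2, 81.3]
ee_rot: [-0.669, 0.743, 0.0, 0.0]
contact_force: [-0.2, -2.0, 2.2]
gripper_width: -0.0
```

Request:
jog_arm(rows=[[[-0.1,0,0],[0,0,0],0.0],[[0,0,0],[0,0,0],0.0]])

```text
clock: 14.22
position: [535.6, 55.0, 81.3]
ee_rot: [-0.669, 0.743, 0.0, -0.0]
contact_force: [0.8, -2.7, 0.7]
gripper_width: 0.1
```

Request:
jog_arm(rows=[[[-0.1,0,0],[0,0,0],0.0],[[0,0,0],[0,0,0],0.0]])

```text
clock: 14.48
position: [535.7, 55.7, 81.3]
ee_rot: [-0.669, 0.743, -0.0, -0.0]
contact_force: [-0.4, -4.5, 1.8]
gripper_width: -0.1
```

Request:
jog_arm(rows=[[[-0.1,0,0],[0,0,0],0.0],[[0,0,0],[0,0,0],0.0]])

```text
clock: 14.72
position: [535.6, 55.7, 81.3]
ee_rot: [-0.669, 0.743, -0.0, -0.001]
contact_force: [-0.3, -8.7, 2.5]
gripper_width: 0.4
```

Request:
jog_arm(rows=[[[-0.1,0,0],[0,0,0],0.0],[[0,0,0],[0,0,0],0.0]])

```text
clock: 14.98
position: [535.6, 55.8, 81.3]
ee_rot: [-0.669, 0.743, -0.001, -0.002]
contact_force: [2.5, -11.9, 2.5]
gripper_width: 0.2
```

Request:
jog_arm(rows=[[[-0.1,0,0],[0,0,0],0.0],[[0,0,0],[0,0,0],0.0]])

```text
clock: 15.22
position: [535.5, 55.8, 81.3]
ee_rot: [-0.669, 0.743, -0.001, -0.002]
contact_force: [1.5, -15.0, 1.5]
gripper_width: -0.1
```

The stop is reached: the tool stands still while the force climbs to 15 N (sliding took about 2.5 N). Backing off, and measuring the clamp bar.

Request:
jog_arm(rows=[[[0.5,0,0],[0,0,0],0.0],[[2,0,0],[0,0,0],0.0],[[0,0,-2],[0,0,0],0.0],[[0,0,-5],[0,0,0],0.0],[[0,0,-5],[0,0,0],0.0],[[0,0,-4.3],[0,0,0],0.0],[[0,0,0],[0,0,0],0.0]])

```text
clock: 16.1
position: [535.5, 34.4, 248.5]
ee_rot: [-0.669, 0.743, -0.002, 0.005]
contact_force: [0.7, -0.2, -0.5]
gripper_width: -0.1
```

```bash
python3 - <<'E'
from plan import *
from colfit import *
st()
for nm in ("scene","side"): cv2.imwrite(f"pics/{nm}8.png",eyes.get_image(nm)[:,:,::-1])
p,e=tri([(S,(418,350.6)),(D,(144.7,296.3))]); d=p-C; print("bar holder",d@n,d@v,p[2],e)
print("angle",np.arctan2(p[2]-94,55-d@n)-.114)
crop('pics/scene8.png',310,240,490,420,4,'pics/scene8c.png')
crop('pics/side8.png',120,230,340,430,3,'pics/side8c.png')
rows(H(118,82,243),-95.9,8,0.0)
E
```

```text
t 16.1 p [535.5  34.4 248.5] tx -95.95 tz [ 0.009  0.003 -1.   ] F [ 0.7 -0.2 -0.5] M [-0.02  0.04 -0.01] w -0.1 j [ 0.37  0.22 -0.19  0.   -1.16 -0.47]
bar holder 92.27868899571214 71.65824414611045 195.90877588662283 [np.float64(0.7084009563729189), np.float64(0.705534207089513)]
angle 1.8074809205164626
[[[-2.71, -1.47, 0.02], [-0.0, 0.01, -0.01], 0.0], [[-2.71, -1.47, 0.02], [-0.0, 0.01, -0.01], 0.0], [[-2.71, -1.47, 0.02], [-0.0, 0.01, -0.01], 0.0], [[-2.71, -1.48, 0.02], [-0.0, 0.01, -0.01], 0.0], [[-2.71, -1.48, 0.02], [-0.0, 0.01, -0.01], 0.0], [[-2.71, -1.48, 0.02], [-0.0, 0.01, -0.01], 0.0], [[-2.71, -1.48, 0.02], [-0.0, 0.01, -0.01], 0.0], [[-2.71, -1.48, 0.02], [-0.0, 0.01, -0.01], 0.0]]
```

View pics/scene8c.png

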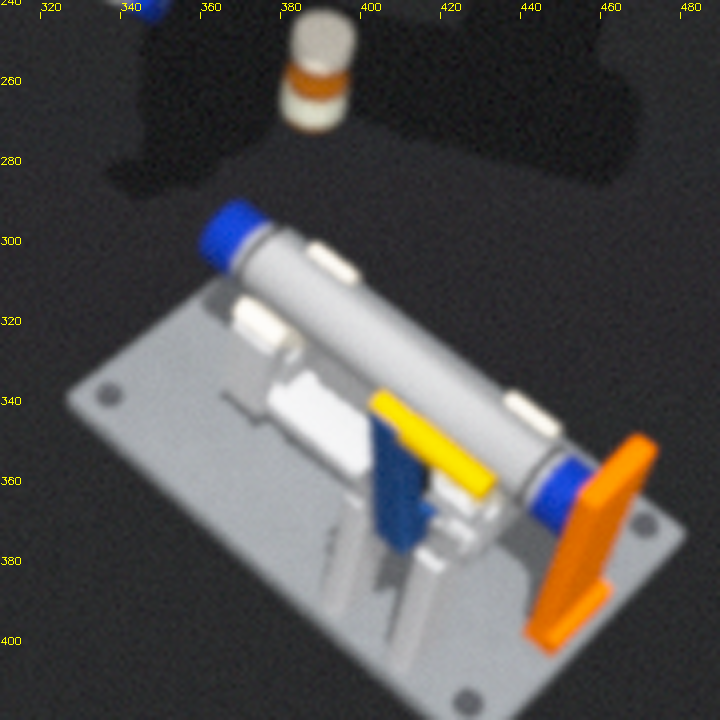

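View pics/side8c.png

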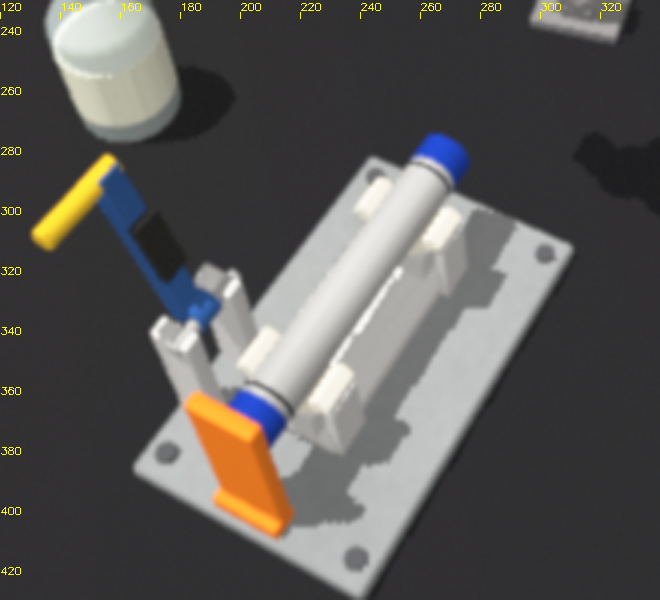

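Both views: the column's end is tight against the orange stop (side (205,368)). The bar is at holder x=92, z=196, clamp angle about 1.81. Moving to the outer side of the bar.

Request:
jog_arm(rows=[[[-2.7,-1.6,0],[0,0,0],0.0],[[-2.7,-1.6,0],[0,0,0],0.0],[[-2.7,-1.6,0],[0,0,0],0.0],[[-2.7,-1.6,0],[0,0,0],0.0],[[-2.7,-1.6,0],[0,0,0],0.0],[[-2.7,-1.6,0],[0,0,0],0.0],[[-2.7,-1.6,0],[0,0,0],0.0],[[-2.8,-1.6,0],[0,0,0],0.0],[[0,0,0],[0,0,0],0.0],[[0,0,0],[0,0,0],0.0]])

```text
clock: 17.45
position: [682.7, 236.0, 242.4]
ee_rot: [-0.669, 0.743, 0.001, -0.002]
contact_force: [0.3, 0.5, -0.0]
gripper_width: -0.1
```

```bash
cat > hp.py <<'E'
from plan import *
from colfit import C,n,v,H,S,D,eyes
def hp():
    p=arm.read_state()["position"]; d=p-C; print("holder xyz",round(d@n,1),round(d@v,1),round(p[2],1))
E
python3 - <<'E'
from hp import *
st();hp()
for nm in ("scene","side"): cv2.imwrite(f"pics/{nm}9.png",eyes.get_image(nm)[:,:,::-1])
crop('pics/side9.png',80,200,300,420,3,'pics/side9c.png')
crop('pics/scene9.png',310,240,490,420,3,'pics/scene9c.png')
E
```

```text
t 17.45 p [682.7 236.  242.4] tx -95.98 tz [-0.003 -0.001 -1.   ] F [ 0.3  0.5 -0. ] M [-0.04  0.   -0.01] w -0.1 j [ 0.56  0.55  0.31 -0.   -1.33 -0.66]
holder xyz 127.8 81.8 242.4
```

View pics/side9c.png

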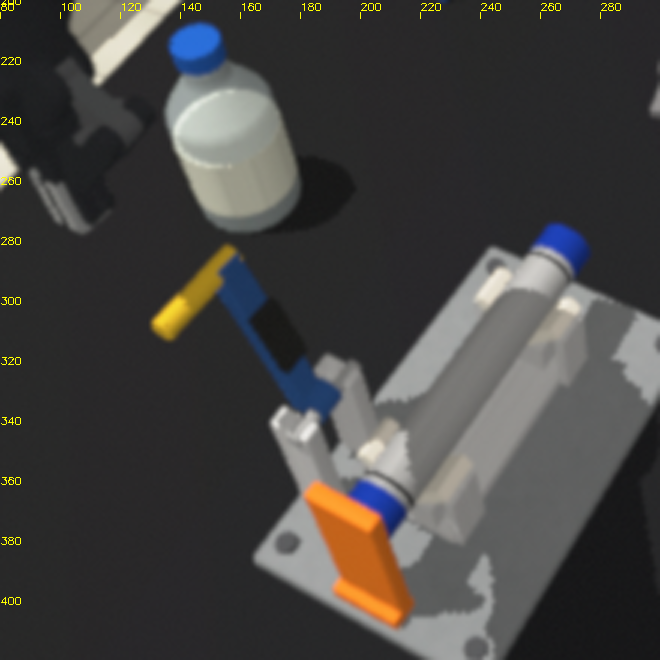

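View pics/scene9c.png

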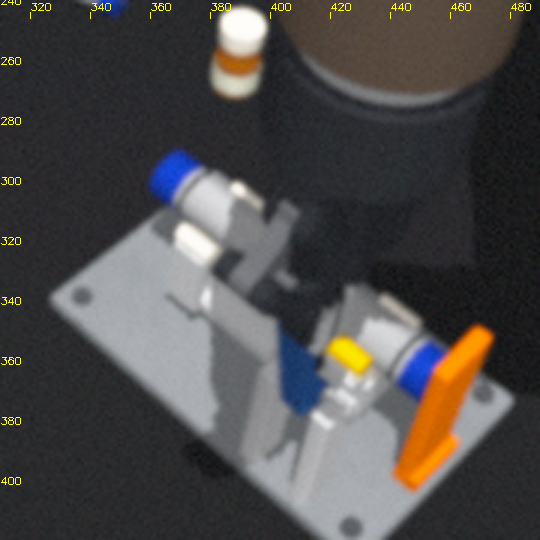

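Side picture: the closed fingertips (crop (80,220)) are outside the bar with clearance. I'll go down beside it, then push toward -x in small steps.

Request:
jog_arm(rows=[[[0,0,3],[0,0,0],0.0],[[0,0,3.2],[0,0,0],0.0],[[0,0.5,0],[0,0,0],0.0],[[0,0.5,0],[0,0,0],0.0],[[0,0.4,0],[0,0,0],0.0],[[0,0.4,0],[0,0,0],0.0]])

```text
clock: 18.3
position: [665.6, 238.7, 183.9]
ee_rot: [-0.669, 0.743, -0.0, 0.001]
contact_force: [2.7, 0.1, 0.8]
gripper_width: 0.1
```

Request:
jog_arm(rows=[[[0,0.4,0],[0,0,0],0.0],[[0,0.4,0],[0,0,0],0.0],[[0,0.4,0],[0,0,0],0.0]])

```text
clock: 18.68
position: [653.2, 239.8, 182.3]
ee_rot: [-0.669, 0.743, 0.0, 0.0]
contact_force: [1.9, -0.0, 1.5]
gripper_width: 0.3
```

```bash
python3 - <<'E'
from hp import *
st();hp()
for nm in ("side",): cv2.imwrite(f"pics/{nm}10.png",eyes.get_image(nm)[:,:,::-1])
crop('pics/side10.png',80,200,300,420,3,'pics/side10c.png')
E
```

```text
t 18.68 p [653.2 239.8 182.3] tx -95.99 tz [-0.  0. -1.] F [ 1.9 -0.   1.5] M [-0.02 -0.56 -0.02] w 0.3 j [ 0.58  0.54  0.13 -0.   -1.17 -0.69]
holder xyz 98.0 82.5 182.3
```

View pics/side10c.png

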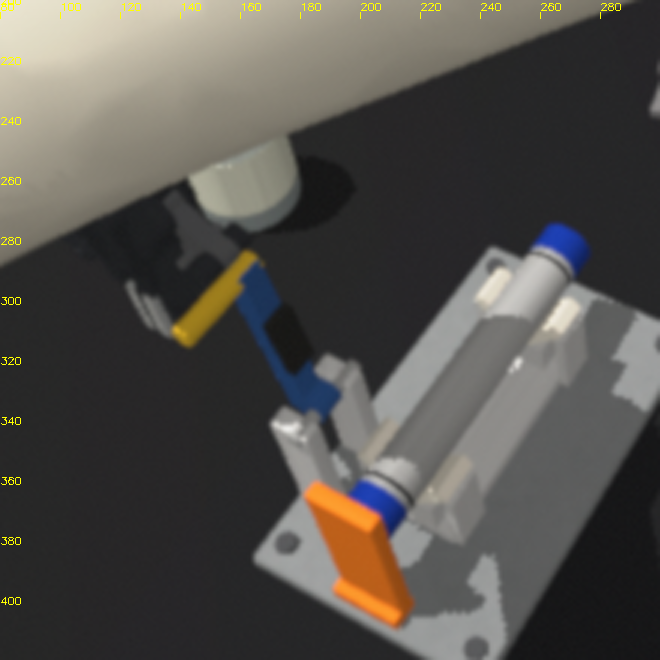

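The fingers push the bar with about 2 N and the clamp is turning. I'll continue.

Request:
jog_arm(rows=[[[0,0.5,0],[0,0,0],0.0],[[0,0.5,0],[0,0,0],0.0],[[0,0.5,0],[0,0,0],0.0],[[0,0.5,0],[0,0,0],0.0],[[0,0.5,0],[0,0,0],0.0],[[0,0.5,0],[0,0,0],0.0],[[0,0.5,0],[0,0,0],0.0],[[0,0.5,0],[0,0,0],0.0]])

```text
clock: 19.73
position: [613.1, 243.8, 181.9]
ee_rot: [-0.669, 0.743, 0.0, -0.0]
contact_force: [0.1, -0.4, -0.8]
gripper_width: 0.0
```

Request:
jog_arm(rows=[[[0,0.5,0],[0,0,0],0.0],[[0,0.5,0],[0,0,0],0.0],[[0,0.5,0],[0,0,0],0.0],[[0,0.5,0],[0,0,0],0.0]])

```text
clock: 20.23
position: [593.5, 246.0, 182.3]
ee_rot: [-0.669, 0.743, 0.0, -0.0]
contact_force: [0.8, 0.2, -0.8]
gripper_width: -0.0
```

```bash
python3 - <<'E'
from hp import *
st();hp()
for nm in ("side","scene"): cv2.imwrite(f"pics/{nm}11.png",eyes.get_image(nm)[:,:,::-1])
crop('pics/side11.png',80,200,300,420,3,'pics/side11c.png')
crop('pics/scene11.png',310,240,490,420,3,'pics/scene11c.png')
E
```

```text
t 20.23 p [593.5 246.  182.3] tx -95.97 tz [-0. -0. -1.] F [ 0.8  0.2 -0.8] M [-0.03 -0.22  0.02] w -0.0 j [ 0.64  0.45 -0.02 -0.   -1.11 -0.75]
holder xyz 38.0 82.5 182.3
```

View pics/side11c.png

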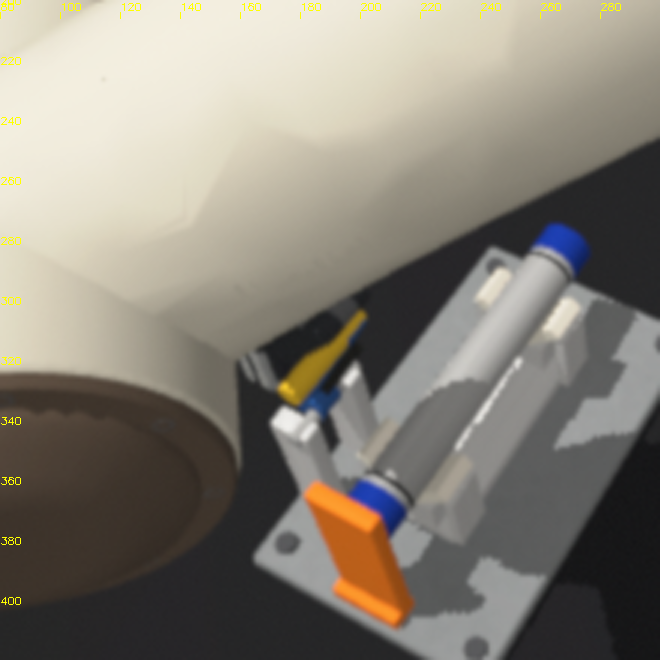

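View pics/scene11c.png

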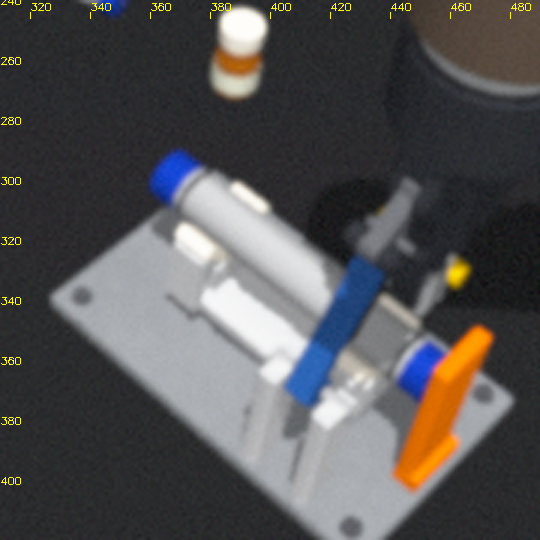

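The clamp is past upright and leaning over the column. I'll keep going until it sinks by itself.

Request:
jog_arm(rows=[[[0,0.4,0],[0,0,0],0.0],[[0,0.4,0],[0,0,0],0.0],[[0,0.4,0],[0,0,0],0.0],[[0,0.4,0],[0,0,0],0.0],[[0,0.4,0],[0,0,0],0.0],[[0,0.4,0],[0,0,0],0.0]])

```text
clock: 21.08
position: [569.6, 248.4, 182.3]
ee_rot: [-0.669, 0.743, 0.0, -0.0]
contact_force: [-0.3, -0.0, 0.3]
gripper_width: -0.1
```

```bash
python3 - <<'E'
from hp import *
st();hp()
for nm in ("side","scene"): cv2.imwrite(f"pics/{nm}12.png",eyes.get_image(nm)[:,:,::-1])
crop('pics/side12.png',80,200,300,420,3,'pics/side12c.png')
crop('pics/scene12.png',310,240,490,420,3,'pics/scene12c.png')
E
```

```text
t 21.07 p [569.6 248.4 182.3] tx -95.97 tz [-0. -0. -1.] F [-0.3 -0.   0.3] M [-0.01 -0.04  0.01] w -0.1 j [ 0.67  0.42 -0.07 -0.   -1.08 -0.78]
holder xyz 14.0 82.5 182.3
```

View pics/scene12c.png

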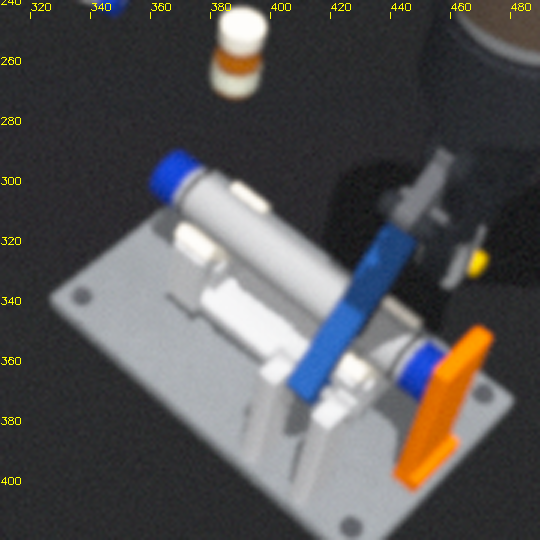

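View pics/side12c.png

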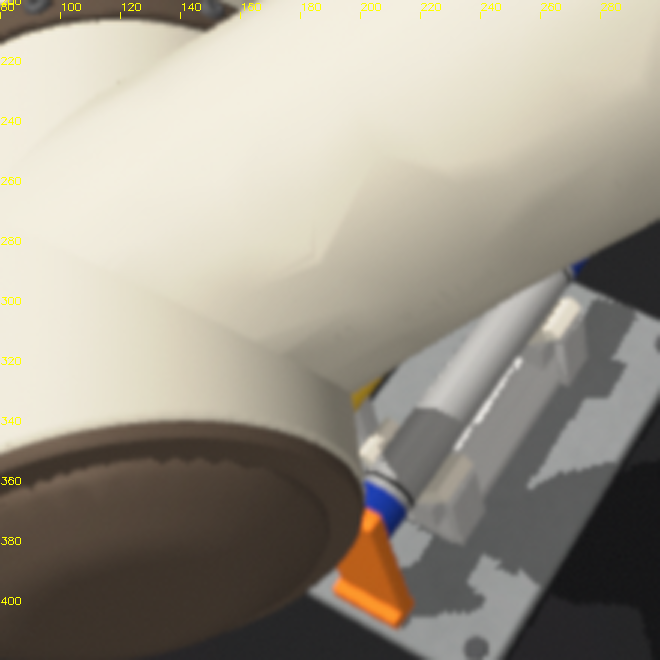

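The force has dropped to zero, so the clamp is sinking on its own. I'll raise, wait, and move above the bar's final place.

Request:
jog_arm(rows=[[[0,0,-2],[0,0,0],0.0],[[0,0,-1],[0,0,0],0.0],[[0,0,0],[0,0,0],0.0],[[0,0,0],[0,0,0],0.0],[[0,0,0],[0,0,0],0.0],[[0,0,0],[0,0,0],0.0],[[0,0,0],[0,0,0],0.0],[[0,0,0],[0,0,0],0.0]])

```text
clock: 22.18
position: [570.0, 248.4, 212.2]
ee_rot: [-0.669, 0.743, -0.0, -0.0]
contact_force: [0.4, 0.9, 0.6]
gripper_width: 0.0
```

```bash
python3 - <<'E'
from hp import *
st();hp()
for nm in ("wrist","scene"): cv2.imwrite(f"pics/{nm}13.png",eyes.get_image(nm)[:,:,::-1])
crop('pics/scene13.png',310,240,490,420,3,'pics/scene13c.png')
E
```

```text
t 22.18 p [570.  248.4 212.2] tx -95.97 tz [-0. -0. -1.] F [0.4 0.9 0.6] M [0.01 0.01 0.03] w 0.0 j [ 0.67  0.39 -0.03  0.   -1.15 -0.78]
holder xyz 14.4 82.5 212.2
```

View pics/scene13c.png

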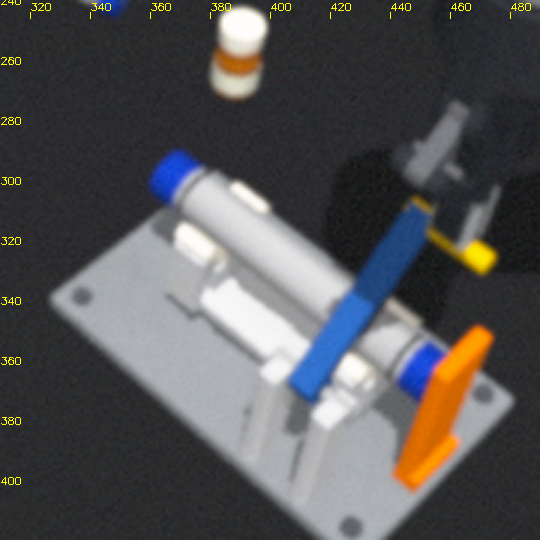

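View pics/wrist13.png

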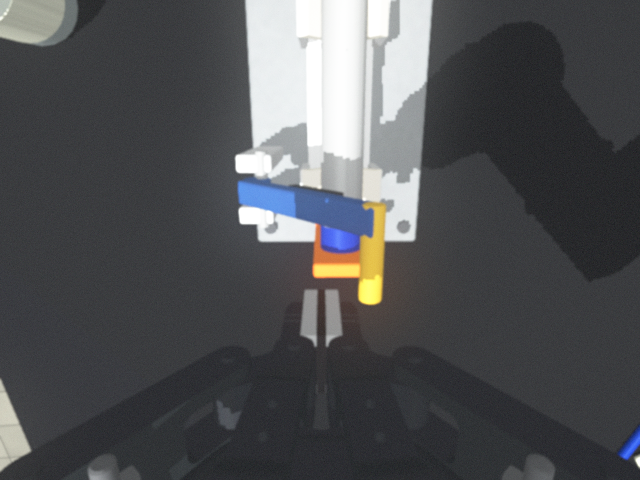

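The clamp is still sinking in these pictures. I'll move over the target meanwhile and look again.

Request:
jog_arm(rows=[[[0,2,0],[0,0,0],0.0],[[0,2,0],[0,0,0],0.0],[[0,2.1,0],[0,0,0],0.0],[[0,0,0],[0,0,0],0.0],[[0,0,0],[0,0,0],0.0],[[0,0,0],[0,0,0],0.0],[[0,0,0],[0,0,0],0.0],[[0,0,0],[0,0,0],0.0],[[0,0,0],[0,0,0],0.0],[[0,0,0],[0,0,0],0.0]])

```text
clock: 23.52
position: [509.4, 254.8, 212.3]
ee_rot: [-0.669, 0.743, 0.0, -0.0]
contact_force: [-1.1, 0.5, -0.6]
gripper_width: -0.1
```

```bash
python3 - <<'E'
from hp import *
st();hp()
for nm in ("wrist","scene"): cv2.imwrite(f"pics/{nm}14.png",eyes.get_image(nm)[:,:,::-1])
crop('pics/scene14.png',310,240,490,420,3,'pics/scene14c.png')
w=eyes.camera_model("wrist")
for th in (0.1,0.16,.3,.5):
    a=th+.114; print(th,proj(w,[H(55-106*np.cos(a),y,94+106*np.sin(a)) for y in (100,73,47)]).round(0).tolist())
E
```

```text
t 23.52 p [509.4 254.8 212.3] tx -95.98 tz [-0. -0. -1.] F [-1.1  0.5 -0.6] M [-0.04  0.02 -0.01] w -0.1 j [ 0.75  0.31 -0.16 -0.   -1.11 -0.85]
holder xyz -46.6 82.6 212.3
0.1 [[325.0, 263.0], [325.0, 224.0], [325.0, 184.0]]
0.16 [[323.0, 267.0], [323.0, 227.0], [323.0, 186.0]]
0.3 [[315.0, 275.0], [315.0, 233.0], [315.0, 190.0]]
0.5 [[296.0, 287.0], [295.0, 243.0], [294.0, 197.0]]
```

View pics/scene14c.png

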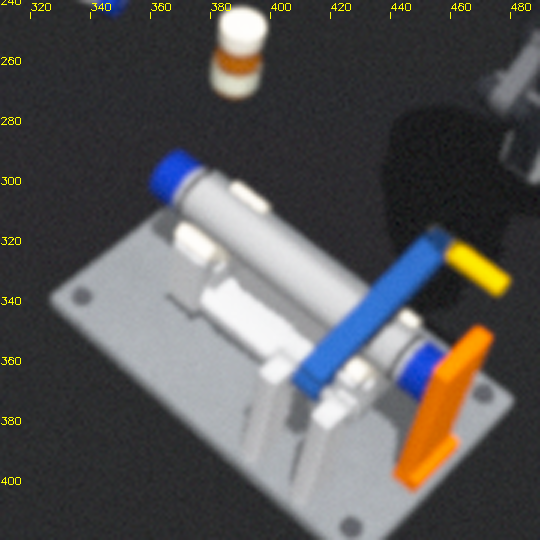

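View pics/wrist14.png

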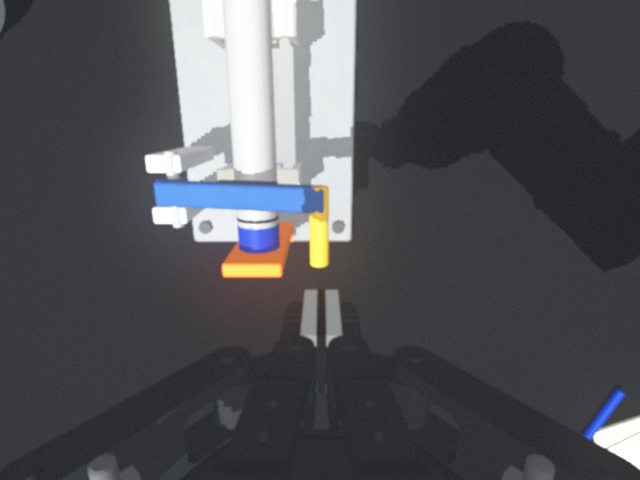

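The clamp lies on the column (bar at wrist column 320, end at row 267, consistent with an angle of about 0.16). I'll go down onto the bar.

Request:
jog_arm(rows=[[[0,0,3],[0,0,0],0.0],[[0,0,3],[0,0,0],0.0],[[0,0,1],[0,0,0],0.0],[[0,0,0.3],[0,0,0],0.0],[[0,0,0],[0,0,0],0.0],[[0,0,0.1],[0,0,0],0.0]])

```text
clock: 24.38
position: [509.9, 255.2, 139.5]
ee_rot: [-0.669, 0.743, -0.0, 0.001]
contact_force: [0.4, -0.1, 0.0]
gripper_width: 0.0
```

Request:
jog_arm(rows=[[[0,0,0.2],[0,0,0],0.0],[[0,0,0.1],[0,0,0],0.0]])

```text
clock: 24.62
position: [509.3, 254.8, 135.4]
ee_rot: [-0.669, 0.743, 0.0, 0.0]
contact_force: [-0.2, -0.4, -0.0]
gripper_width: -0.3
```

Request:
jog_arm(rows=[[[0,0,0.1],[0,0,0],0.0],[[0,0,0.1],[0,0,0],0.0]])

```text
clock: 24.88
position: [509.3, 254.8, 133.3]
ee_rot: [-0.669, 0.743, 0.0, 0.0]
contact_force: [0.3, -0.3, 0.2]
gripper_width: 0.2
```

Request:
jog_arm(rows=[[[0,0,0.1],[0,0,0],0.0],[[0,0,0.1],[0,0,0],0.0]])

```text
clock: 25.12
position: [509.3, 254.8, 131.2]
ee_rot: [-0.669, 0.743, -0.0, -0.0]
contact_force: [-0.5, -0.0, -0.1]
gripper_width: 0.1
```

Request:
jog_arm(rows=[[[0,0,0.1],[0,0,0],0.0],[[0,0,0.1],[0,0,0],0.0]])

```text
clock: 25.38
position: [509.3, 254.8, 129.3]
ee_rot: [-0.669, 0.743, 0.0, 0.0]
contact_force: [0.4, -0.2, -0.7]
gripper_width: -0.1
```

Request:
jog_arm(rows=[[[0,0,0.1],[0,0,0],0.0],[[0,0,0],[0,0,0],0.0]])

```text
clock: 25.62
position: [509.3, 254.7, 128.2]
ee_rot: [-0.669, 0.743, -0.0, -0.0]
contact_force: [0.1, -0.6, 0.7]
gripper_width: 0.1
```

Request:
jog_arm(rows=[[[0,0,0.1],[0,0,0],0.0],[[0,0,0],[0,0,0],0.0]])

```text
clock: 25.88
position: [509.3, 254.7, 127.2]
ee_rot: [-0.669, 0.743, -0.0, -0.0]
contact_force: [-0.6, 0.3, -0.5]
gripper_width: -0.2
```

Request:
jog_arm(rows=[[[0,0,0.1],[0,0,0],0.0],[[0,0,0],[0,0,0],0.0]])

```text
clock: 26.12
position: [509.3, 254.7, 126.2]
ee_rot: [-0.669, 0.743, 0.0, -0.0]
contact_force: [0.9, -0.7, -0.4]
gripper_width: 0.2
```

Request:
jog_arm(rows=[[[0,0,0.1],[0,0,0],0.0],[[0,0,0],[0,0,0],0.0]])

```text
clock: 26.38
position: [509.3, 254.7, 125.2]
ee_rot: [-0.669, 0.743, 0.0, -0.0]
contact_force: [-0.3, 0.4, -0.6]
gripper_width: -0.1
```

Request:
jog_arm(rows=[[[0,0,0.1],[0,0,0],0.0],[[0,0,0],[0,0,0],0.0]])

```text
clock: 26.62
position: [509.3, 254.7, 124.2]
ee_rot: [-0.669, 0.743, 0.0, -0.0]
contact_force: [-1.1, 0.8, -0.4]
gripper_width: 0.0
```

Still no contact. I'll look before going lower.

```bash
python3 - <<'E'
from hp import *
st();hp()
for nm in ("wrist","scene"): cv2.imwrite(f"pics/{nm}15.png",eyes.get_image(nm)[:,:,::-1])
crop('pics/scene15.png',380,250,530,400,4,'pics/scene15c.png')
w=eyes.camera_model("wrist")
for th in (0.,0.1,0.16,.3):
    a=th+.114; print(th,proj(w,[H(55-106*np.cos(a),y,94+106*np.sin(a)) for y in (100,73,47)]).round(0).tolist(),proj(S,[H(55-106*np.cos(a),y,94+106*np.sin(a)) for y in (100,73,47)]).round(1).tolist())
E
```

```text
t 26.62 p [509.3 254.7 124.2] tx -95.98 tz [-0. -0. -1.] F [-1.1  0.8 -0.4] M [-0.    0.    0.01] w 0.0 j [ 0.75  0.39 -0.28 -0.   -0.9  -0.85]
holder xyz -46.7 82.5 124.2
0.0 [[331.0, 322.0], [331.0, 270.0], [331.0, 214.0]] [[478.6, 343.1], [465.1, 333.2], [452.4, 323.9]]
0.1 [[327.0, 334.0], [327.0, 279.0], [328.0, 220.0]] [[479.6, 339.9], [465.9, 329.9], [453.1, 320.6]]
0.16 [[324.0, 342.0], [324.0, 285.0], [324.0, 224.0]] [[480.0, 338.1], [466.3, 328.2], [453.4, 318.8]]
0.3 [[312.0, 361.0], [311.0, 300.0], [310.0, 235.0]] [[480.4, 334.6], [466.4, 324.6], [453.3, 315.1]]
```

View pics/scene15c.png

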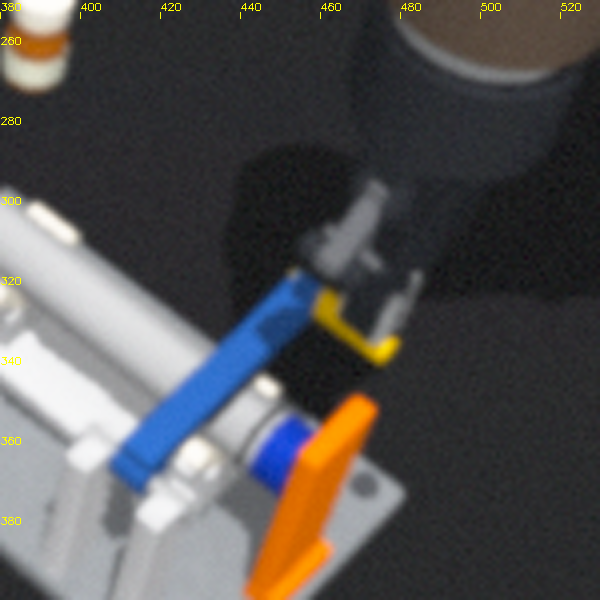

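View pics/wrist15.png

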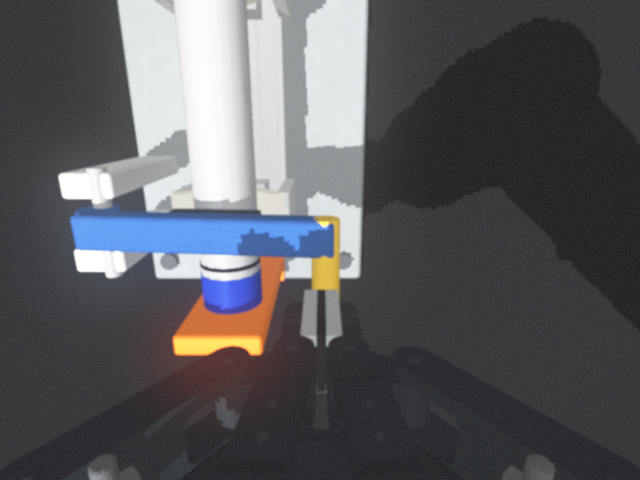

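The tips are right on top of the bar (bar at wrist column 326, so an angle of about 0.1 and its top near z = 122). Going on down.

Request:
jog_arm(rows=[[[0,0,0.1],[0,0,0],0.0],[[0,0,0],[0,0,0],0.0]])

```text
clock: 26.98
position: [509.3, 254.7, 123.2]
ee_rot: [-0.669, 0.743, 0.0, -0.0]
contact_force: [-0.3, -0.2, 0.1]
gripper_width: -0.2
```

Request:
jog_arm(rows=[[[0,0,0.1],[0,0,0],0.0],[[0,0,0],[0,0,0],0.0]])

```text
clock: 27.22
position: [509.4, 254.8, 122.4]
ee_rot: [-0.669, 0.743, -0.0, 0.0]
contact_force: [0.6, -0.0, 0.4]
gripper_width: -0.4
```

Request:
jog_arm(rows=[[[0,0,0.1],[0,0,0],0.0],[[0,0,0],[0,0,0],0.0]])

```text
clock: 27.48
position: [509.3, 254.8, 122.1]
ee_rot: [-0.669, 0.743, -0.0, 0.0]
contact_force: [-1.6, -0.3, 5.7]
gripper_width: -0.2
```

Request:
jog_arm(rows=[[[0,0,0],[0,0,0],0.0],[[0,0,0],[0,0,0],0.0]])

```text
clock: 27.72
position: [509.4, 254.8, 122.1]
ee_rot: [-0.669, 0.743, -0.0, 0.0]
contact_force: [-2.4, -1.0, 5.6]
gripper_width: 0.1
```

Request:
jog_arm(rows=[[[0,0,0],[0,0,0],0.0],[[0,0,0],[0,0,0],0.0]])

```text
clock: 27.98
position: [509.4, 254.8, 122.0]
ee_rot: [-0.669, 0.743, -0.0, 0.0]
contact_force: [-1.7, -0.3, 5.6]
gripper_width: 0.0
```

A steady 5.6 N on the bar. Letting go and raising.

Request:
jog_arm(rows=[[[0,0,-0.3],[0,0,0],0.0],[[0,0,-2],[0,0,0],0.0],[[0,0,-4],[0,0,0],0.0],[[0,0,-5],[0,0,0],0.0],[[4,0,-2],[0,0,0],0.0],[[5,0,0],[0,0,0],0.0],[[5,3,0],[0,0,0],0.0],[[5,4,0],[0,0,0],0.0],[[3,4,0],[0,0,0],0.0],[[0,0,0],[0,0,0],0.0]])

```text
clock: 29.22
position: [375.6, 46.8, 254.4]
ee_rot: [-0.669, 0.743, 0.0, 0.001]
contact_force: [-0.2, -0.0, 0.3]
gripper_width: -0.3
```

```bash
python3 - <<'E'
from hp import *
st();hp()
for nm in ("side","scene"): cv2.imwrite(f"pics/{nm}16.png",eyes.get_image(nm)[:,:,::-1])
crop('pics/scene16.png',320,260,490,430,4,'pics/scene16c.png')
crop('pics/side16.png',120,240,320,430,4,'pics/side16c.png')
from h import *
E
```

```text
t 29.23 p [375.6  46.8 254.4] tx -96.04 tz [ 0.001  0.001 -1.   ] F [-0.2 -0.   0.3] M [-0.   -0.09 -0.01] w -0.3 j [ 0.56 -0.08 -0.49 -0.   -1.15 -0.66]
holder xyz -158.3 -138.0 254.4
```

View pics/scene16c.png

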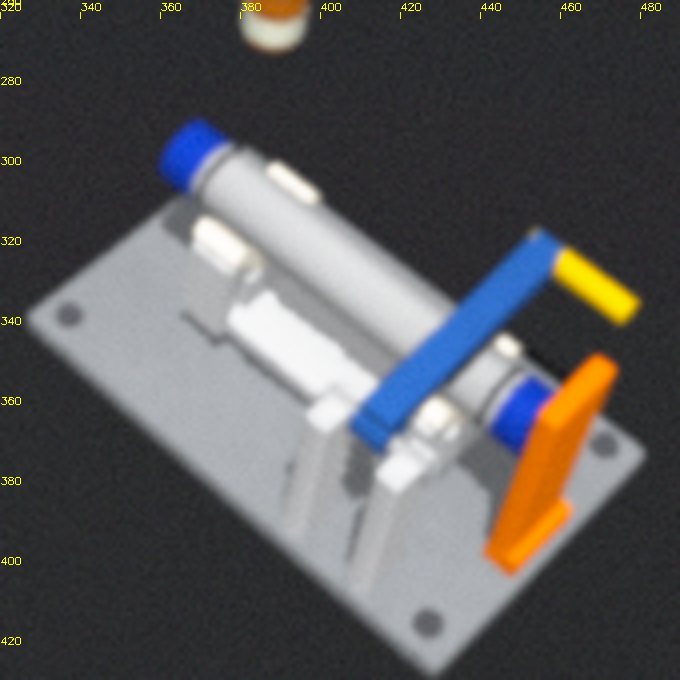

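View pics/side16c.png

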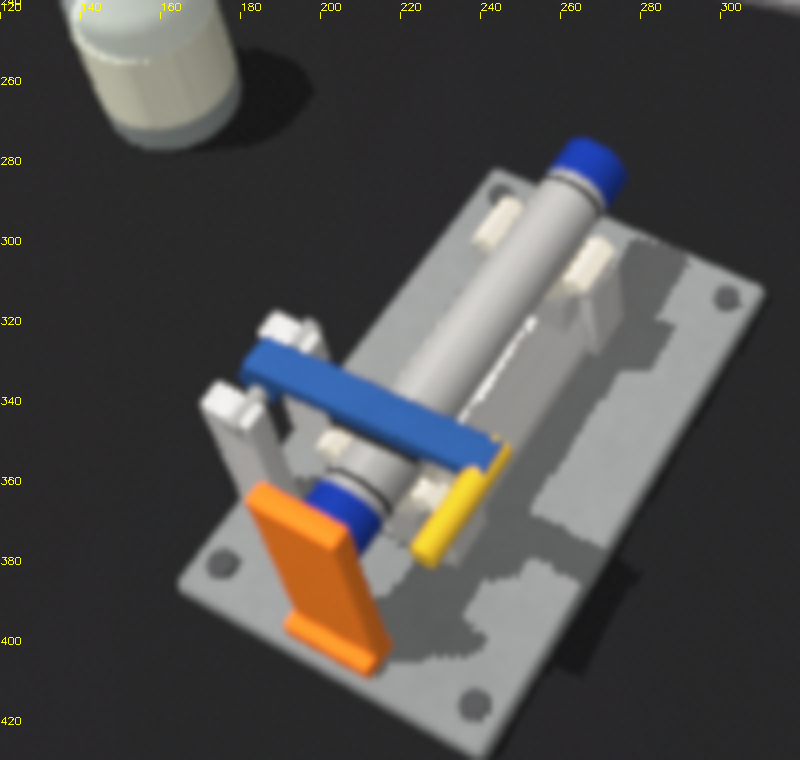

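View pics/scene16.png

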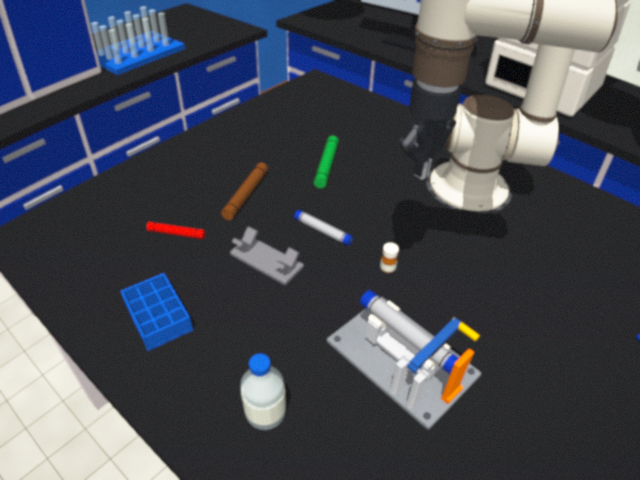

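```bash
python3 - <<'E'
from col import *
from colfit import *
for k in (8,16):
    for nm,roi in ((f"scene{k}",(350,285,385,312)),(f"side{k}",(250,265,285,300))):
        for c,s,_ in bands(f"pics/{nm}.png",roi): print(nm,c.round(2),s)
fit((360,np.nan,289.5,np.nan),(np.nan,276.5,273.5,np.nan))
E
```

```text
scene8 [366.96 297.7 ] [360 290  17  18 178]
side8 [267.73 280.73] [258 274  18  17 162]
scene16 [366.96 297.7 ] [360 290  17  18 178]
side16 [267.53 280.54] [258 274  18  16 152]
column x,y,z in holder [ 0.1 -1.  87.2] [ 0.1  0.1  0.1 -0.1]
```

```bash
python3 -c "
from bench import arm
print(arm.job_done())"
```

```text
the job is handed in; nothing more can be done
None
```

The column is in the V-saddle, pushed home against the orange stop, with the blue clamp closed over it. I handed the job in at about 29 s of the 72 s allowed.

- **Placing:** I took the larger steel column off the rest and lowered it until the saddles carried it. The saddle flanks looked equal on both sides.
- **Push home:** Closed fingers pushed the end to the stop at about 15 N, of which about 2.5 N was sliding friction. The column stopped moving while the force rose.
- **Clamp:** I swung it past upright and let it sink onto the column. I pressed the yellow bar at a steady 5.6 N, let go and backed away.

**Last checks:**
- The column's axis is within 1 mm of the V centre and of the home position along it, about 86–87 mm above the table. Its end did not shift between the push and the hand-in pictures.
- The clamp rests at about 0.1 rad, and the bottle, jar and tray look unmoved.
- No check failed. The contact-force reading is noisy by about 1 N. The bar was a few millimetres lower than I first estimated, so I looked again before pressing.

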